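# Set up the dowelled template jig and sort the clamps

## Robot

A 6-joint arm with a two-finger parallel gripper is mounted at the origin on the work surface. World frame = base frame: x ahead of the robot, y to its left, z up, the work surface at z = 0. Lengths are in m, angles in rad, forces in N, time in s.
With the tool pointing down it reaches from about 0.3 to 0.75 m from the base axis. Payload 8.5 kg.
Tool frame: the origin (TCP) lies midway between the tips of the shut fingers; the grasp point (between the pads) lies 19 mm behind it; y points along the fingers, x is the direction in which the jaws open and shut, and the axes are right-handed (so a half turn about y gives the same grasp; the last joint's range is limited). The gripper opens to 85 mm and grips with 20 to 120 N. Pads are 22 mm wide; open, the fingers measure 114 mm over their backs; the gripper's body (76 mm by 85 mm) begins 54 mm behind the grasp point. The pads swing forward as they close: fully open they stand 13 mm farther back than shut.
Start: joints at [1.101, 0.381, 1.297, -0, 1.464, -0.215], TCP at [0.139, 0.532, 0.231] pointing down, gripper open.
Joint ranges: [-3.11, 3.11], [-0.89, 2.33], [0.22, 2.48], [-1.42, 4.56], [0.17, 2.85], [-2.88, 2.88]. Speed limits (rad/s): [2.39, 2.39, 3.14, 3.14, 3.14, 3.14].

## Interface

Orientations are given as a rotation vector (axis times angle).
In Python, from station import telemetry, snapshot, job gives the robot as it stands. The module is installed in compiled form; this text tells all that it offers.
- The arm moves only by the shell command python3 -m handwheel 'ROWS' [FORCE]. ROWS is a JSON object of lists of equal length, an entry for each row: "delta_pos": the shift along the tool's x, y, z in cm, a list of three; "spin": the turn about the tool's y in degrees; "fingers": the closure in counts, from 0 (fully open) to 255 (shut). In form: {"delta_pos": [[tx, ty, tz], ...], "spin": [spin, ...], "fingers": [fingers, ...]}. A call has 1 to 5 rows; each row is the pose to reach, as a shift and turn from the pose measured when the call began, along the tool's axes at that moment; what a row does not reach only later rows make up. A row lasts 1/10 s, in which the tool goes at most 50 mm and 8.59 degrees, less where a joint would pass 70% of its speed; a pose out of reach is approached as far as the arm can. A call with a gripper value outside its range is refused whole. The fingers move at their own pace and stop on an object; FORCE is the grip in N (left out, the last holds). Time passes only in rows, so rows that repeat a pose let the fingers close. It gives the time, the measured TCP pose, the force and the opening at its end, in the units of the state.
- telemetry.get_obs(): the state, without advancing time (a new reading comes with each control period).
- snapshot(name): name is "side" or "top" or "wrist"; returns a dict with "color" (480x640x3 uint8, red, green, blue), "depth" (480x640 float32, m along the optical axis (not along the pixel's ray), 0 where there is no reading), "fx", "fy", "cx", "cy" (pixels), "D" ([k1, k2, p1, p2, k3] as OpenCV has them; the pictures are not rectified), "R" (3x3) and "t" (3): a world point X has camera coordinates R X + t; the wrist camera has in their place "tool_from_camera" (4x4, takes a point from camera to tool coordinates, whose origin is the TCP and whose axes are the tool frame's). Camera axes: x right, y down, z forward; pixel columns grow to the right and rows downward; lengths in m; the calibration is good to about 2 mm. A picture is of the moment at which its call begins: read the wrist's pose just before it.
- job.job_done(): hands the job in, once; it reports no verdict.
The state is a dict: "clock": time; "joint_positions": joint angles; "qvel": joint speeds; "joint_torque": joint torques, N m; "tcp_pos": TCP position; "ee_rot": TCP orientation; "wrist_force": force on the tool from outside, world axes, zero at the start; "ft_torque": the same for the moment, N m; "grip_width": opening from 0.0 (shut) to 1.0 (fully open).
Only numpy, scipy, OpenCV 4.12 (cv2) and the standard library are available. Lean on these libraries where they do the work, as an engineer would, in place of code of your own. Each camera call takes 0.05 s, during which the arm holds its last target.

## Task

Get the jig ready for the next run: put every template plate that is here onto the two dowels that match its hole spacing, fully home and flat on the bed, and only once they are all down push the hold-down lever fully over, away from you. Clear the hand clamps off the bench as well: those ratcheted shut go in the square plywood bin, those standing open in the low grey tray. Leave the glue bottle, tape measure and brush alone.

Things in the scene. Friction and masses are not known exactly. Their poses are not given: they have to be found in the camera images.
- bed: the jig bed, a plywood board 170 x 320 x 18 mm fixed to the bench; origin on its underside, midway between the dowels of the middle pair; its x axis runs along every pair of dowels, its y axis across the pairs (short pair at y = -80 mm, mid pair at y = 0, long pair at y = +80 mm, lever at y = +165 mm), z up. Six steel dowels 12 mm in diameter stand 26 mm above the board, the lower 13 mm straight, the upper 13 mm tapering to a 4 mm tip
- pair_short (a point): the point on the bed's top face midway between the two dowels of the short pair, which stand 60 mm apart along the bed's x; takes plate_short
- pair_mid (a point): the point on the bed's top face midway between the two dowels of the mid pair, which stand 85 mm apart along the bed's x; takes plate_mid
- pair_long (a point): the point on the bed's top face midway between the two dowels of the long pair, which stand 110 mm apart along the bed's x; takes plate_long
- plate_short: the short template plate, wood, 100 x 56 x 12 mm, 0.25 kg nominal, with two through holes 13.5 mm in diameter, 60 mm apart on its long centre line (its x axis, so it may go on either way round); origin at the centre of its underside, z up; a grip bar 44 mm long (along x), 22 mm wide (along y), 36 mm high stands on its middle, top 48 mm above the underside. Fits only the pair of dowels with the same spacing. May be absent
- plate_mid: the mid template plate, wood, 125 x 56 x 12 mm, 0.25 kg nominal, with two through holes 13.5 mm in diameter, 85 mm apart on its long centre line (its x axis, so it may go on either way round); origin at the centre of its underside, z up; a grip bar 44 mm long (along x), 22 mm wide (along y), 36 mm high stands on its middle, top 48 mm above the underside. Fits only the pair of dowels with the same spacing. May be absent
- plate_long: the long template plate, wood, 150 x 56 x 12 mm, 0.25 kg nominal, with two through holes 13.5 mm in diameter, 110 mm apart on its long centre line (its x axis, so it may go on either way round); origin at the centre of its underside, z up; a grip bar 44 mm long (along x), 22 mm wide (along y), 36 mm high stands on its middle, top 48 mm above the underside. Fits only the pair of dowels with the same spacing. May be absent
- lever (a joint): the hold-down lever on the bed: 0 rad leaning towards the bed's -x (the robot's side), 1 rad fully over to the bed's +x; turns about an axis along the bed's y, 40 mm above the bench; stays where it is left and needs about 1 to 2 N at the knob
- lever_tip (a point): centre of the lever's 26 mm ball knob, 60 mm from its axis, about 93 mm above the bench at either end of travel and 100 mm midway; 29 mm to the bed's -x side of the axis at 0 rad and 29 mm to the +x side at 1 rad
- clamp_shut1: a steel hand clamp lying flat, about 115 mm long and 16 mm thick, 0.15 kg, jaws ratcheted shut: the two arms lie together, parallel, about 22 mm wide overall; origin on its underside at the pivot, x towards the jaws, z up; the pivot hub is an upright cylinder 24 mm in diameter and 36 mm high, which is the place to grip it with the fingers on either side across y. Rigid: the ratchet holds it as it is. May be absent
- clamp_shut2: a steel hand clamp lying flat, about 115 mm long and 16 mm thick, 0.15 kg, jaws ratcheted shut: the two arms lie together, parallel, about 22 mm wide overall; origin on its underside at the pivot, x towards the jaws, z up; the pivot hub is an upright cylinder 24 mm in diameter and 36 mm high, which is the place to grip it with the fingers on either side across y. Rigid: the ratchet holds it as it is. May be absent
- clamp_open1: a steel hand clamp lying flat, about 115 mm long and 16 mm thick, 0.15 kg, jaws standing open in a V: the arms cross like an X, about 20 degrees either side of its axis, about 60 mm wide overall; origin on its underside at the pivot, x towards the jaws, z up; the pivot hub is an upright cylinder 24 mm in diameter and 36 mm high, which is the place to grip it with the fingers on either side across y. Rigid: the ratchet holds it as it is. May be absent
- clamp_open2: a steel hand clamp lying flat, about 115 mm long and 16 mm thick, 0.15 kg, jaws standing open in a V: the arms cross like an X, about 20 degrees either side of its axis, about 60 mm wide overall; origin on its underside at the pivot, x towards the jaws, z up; the pivot hub is an upright cylinder 24 mm in diameter and 36 mm high, which is the place to grip it with the fingers on either side across y. Rigid: the ratchet holds it as it is. May be absent
- bin: the square plywood bin, 170 x 170 mm outside, walls 45 mm high and 8 mm thick, floor 8 mm thick, fixed; origin at the centre of its underside; for clamps that are ratcheted shut
- tray: the low oblong grey tray, 140 mm (its x) by 200 mm (its y) outside, walls 22 mm high and 4 mm thick, floor 4 mm thick, fixed; origin at the centre of its underside; for clamps that stand open
- glue_bottle: bystander: white glue bottle, 60 mm in diameter, 150 mm tall; origin at its foot
- tape_measure: bystander: tape measure, 64 x 40 x 60 mm; origin at the centre of its underside
- brush: bystander: bench brush 200 mm long, lying flat along its x; origin under its middle

How it is judged:
By the outcome, as a careful person would: the job done as asked, in the order asked, and still so for the second after the job is handed in, with the robot touching nothing.
Of plate_short, plate_mid, plate_long only 2 to 3 are there at a start; the rules pass over those that are not, and their reading is None.
Of clamp_shut1, clamp_shut2, clamp_open1, clamp_open2 only 3 to 4 are there at a start; the rules pass over those that are not, and their reading is None.
At some moment in a run one of clamp_shut1, clamp_shut2, clamp_open1, clamp_open2 may be knocked a few centimetres aside while the robot is not near it.
Once in a run the grip may slacken for a moment while it holds something.
It also fails if it takes over 210 s, if anything falls off the work surface, if the arm or the gripper's body presses on something with over 40 N, if the wrist force passes 120 N, or if a joint passes its speed limit or range.

## Working session

There is one attempt and no reset: what is moved stays moved. The work goes in short steps, Python scripts to look and compute and a shell command to move; the robot and the scene stay as the last step left them, time stands still between calls to the robot, and variables do not carry over. Pictures are saved under pics/ and viewed, and the job is handed in when it is done.

```bash
mkdir -p pics; ls
python3 - <<'E'
from station import telemetry, snapshot
import cv2,numpy as np
o=telemetry.get_obs();print(o)
for n in("top","side","wrist"):
    s=snapshot(n);np.savez(f"{n}0.npz",**s)
    cv2.imwrite(f"pics/{n}0.png",s["color"][:,:,::-1])
    print(n,{k:s[k] for k in s if k not in("color","depth")})
E
```

```text
pics
{'clock': 0.0, 'joint_positions': array([ 1.10069545e+00,  3.81189910e-01,  1.29826507e+00,  2.82303918e-05,
        1.46361236e+00, -2.15302280e-01]), 'qvel': array([-0.00103117, -0.00057375,  0.0001966 ,  0.00095218,  0.00068343,
        0.0010171 ]), 'joint_torque': array([-3.62285173e-04, -4.48466241e+01, -2.31272453e+01, -1.99880055e-04,
        4.80433664e-03,  3.30187402e-05]), 'tcp_pos': array([0.13848622, 0.53197235, 0.2307136 ]), 'ee_rot': array([-1.31964271, -1.01844161,  1.02068327]), 'wrist_force': array([-0.55396722, -0.47041102, -0.21809863]), 'ft_torque': array([-0.00689127, -0.05331316, -0.03127114]), 'grip_width': 1.003218712331227}
top {'fx': 450.92804809183116, 'fy': 450.92804809183116, 'cx': 325.06436512063163, 'cy': 243.41079639965463, 'D': array([-0.04035154,  0.        ,  0.        ,  0.        ,  0.        ]), 'R': array([[-0.02154427, -0.9997438 , -0.00694146],
       [-0.99702319,  0.02199872, -0.07389727],
       [ 0.07403104,  0.00532873, -0.9972417 ]]), 't': array([-0.0030385 ,  0.53587044,  1.32756526])}
side {'fx': 452.30588411317234, 'fy': 452.30
[... 194 characters left out ...]
     [-0.43088943, -0.52336559, -0.73513452],
       [ 0.48221263,  0.55503903, -0.67779249]]), 't': array([-0.42163963,  0.30246794,  1.06396669])}
wrist {'fx': 421.08677607256226, 'fy': 421.08677607256226, 'cx': 320.82662523320084, 'cy': 248.28585312038385, 'D': array([-0.00947874,  0.        ,  0.        ,  0.        ,  0.        ]), 'tool_from_camera': array([[ 9.99999136e-01, -7.96507138e-04, -1.04582685e-03,
         4.32916924e-04],
       [ 7.73694617e-04, -2.86583357e-01,  9.58054999e-01,
        -1.43333136e-01],
       [-1.06281421e-03, -9.58054980e-01, -2.86582493e-01,
         7.39089465e-02],
       [ 0.00000000e+00,  0.00000000e+00,  0.00000000e+00,
         1.00000000e+00]])}
```

View pics/top0.png

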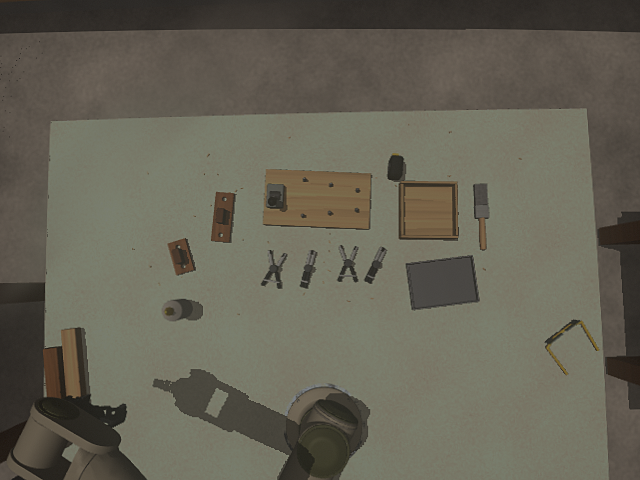

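View pics/side0.png

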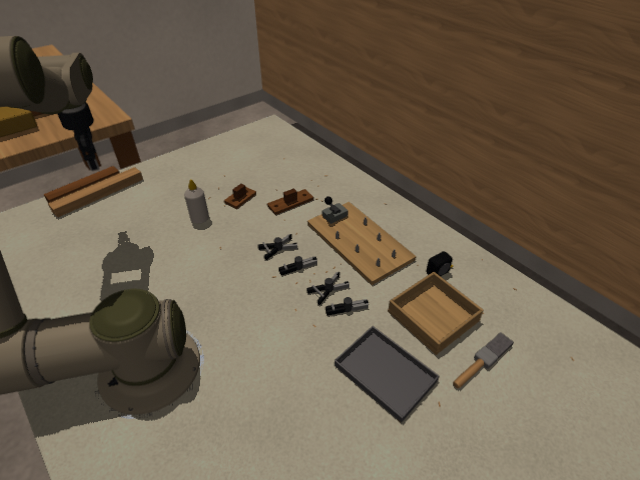

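View pics/wrist0.png

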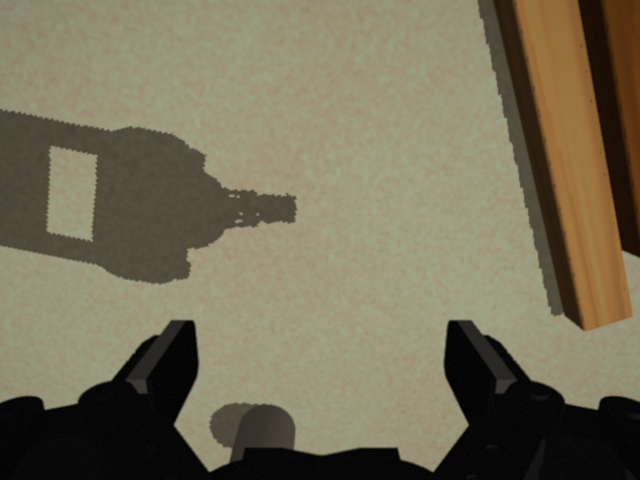

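```bash
cat > h.py <<'E'
import numpy as np, cv2
from scipy.spatial.transform import Rotation as Ro
from station import telemetry, snapshot
def cloud(s,o=None):
    K=np.array([[s["fx"],0,s["cx"]],[0,s["fy"],s["cy"]],[0,0,1]])
    v,u=np.mgrid[0:480,0:640].astype(float)
    p=cv2.undistortPoints(np.stack([u,v],-1).reshape(-1,1,2),K,np.array(s["D"])).reshape(480,640,2)
    d=s["depth"]
    P=np.dstack([p[...,0]*d,p[...,1]*d,d])
    if "R" in s: return (P-s["t"])@np.array(s["R"])
    T=s["tool_from_camera"]; P=P@T[:3,:3].T+T[:3,3]
    R=Ro.from_rotvec(o["ee_rot"]).as_matrix()
    return P@R.T+o["tcp_pos"]
def ortho(W,col,x0,x1,y0,y1,r=0.001):
    # image: up=+x, left=+y
    H=int((x1-x0)/r);Wd=int((y1-y0)/r)
    im=np.zeros((H,Wd,3),np.uint8)
    m=(W[...,0]>x0)&(W[...,0]<x1)&(W[...,1]>y0)&(W[...,1]<y1)
    ii=np.clip(((x1-W[m][:,0])/r).astype(int),0,H-1);jj=np.clip(((y1-W[m][:,1])/r).astype(int),0,Wd-1)
    im[ii,jj]=col[m];return im
def obs(): return telemetry.get_obs()
def toolR(o): return Ro.from_rotvec(o["ee_rot"]).as_matrix()
def proj(s,X,o=None):
    K=np.array([[s["fx"],0,s["cx"]],[0,s["fy"],s["cy"]],[0,0,1]])
    X=np.atleast_2d(X)
    if "R" in s: C=X@np.array(s["R"]).T+s["t"]
    else:
        R=toolR(o);T=s["tool_from_camera"]
        C=((X-o["tcp_pos"])@R-T[:3,3])@T[:3,:3]
    return cv2.projectPoints(C,np.zeros(3),np.zeros(3),K,np.array(s["D"]))[0][:,0]
E
python3 - <<'E'
from h import *
print(toolR(obs()).round(3))
t=dict(np.load("top0.npz"));W=cloud(t)
s=dict(np.load("side0.npz"));Ws=cloud(s)
for W,n in((W,"t"),(Ws,"s")):
  f=(abs(W[...,2])<.02)&(W[...,0]>.2)&(W[...,0]<.75)&(abs(W[...,1])<.5)
  print(n,"floor z",np.median(W[f][:,2]))
  for name,lo,hi in(("objs",.006,.2),):
    m=((W[...,2]>lo)&(W[...,2]<hi)&(W[...,0]>.15)&(W[...,0]<.85)&(abs(W[...,1])<.6)).astype(np.uint8)
    if n=="s": m[:, :130]=0
    k,L,st,c=cv2.connectedComponentsWithStats(m,connectivity=8)
    for i in range(1,k):
      if st[i,4]<60: continue
      P=W[L==i]; r=cv2.minAreaRect(P[:,:2].astype(np.float32))
      print(i,st[i,:4],st[i,4],"c",P.mean(0).round(3),"top",P[:,2].max().round(3),"rect",np.round(r[0],3),np.round(r[1],3),round(r[2],1))
im=cv2.imread("pics/top0.png")[150:320,150:500]
cv2.imwrite("pics/topz.png",cv2.resize(im,None,fx=2.28,fy=2.28,interpolation=cv2.INTER_CUBIC))
E
```

```text
[[ 0.252 -0.001 -0.968]
 [ 0.968 -0.001  0.252]
 [-0.001 -1.     0.   ]]
t floor z 0.000842113158297588
28 [387 153  16  27] 359 c [ 0.756 -0.225  0.051] top 0.066 rect [ 0.768 -0.229] [0.041 0.084] 83.6
68 [263 169 109  61] 5924 c [0.671 0.006 0.02 ] top 0.112 rect [0.673 0.005] [0.324 0.172] 86.3
99 [397 181  61  60] 2666 c [ 0.632 -0.326  0.019] top 0.053 rect [ 0.629 -0.322] [0.173 0.174] 87.1
109 [473 184  17  66] 702 c [ 0.624 -0.488  0.017] top 0.027 rect [ 0.608 -0.491] [0.047 0.199] 89.0
126 [211 192  24  50] 875 c [0.624 0.294 0.017] top 0.053 rect [0.625 0.294] [0.06  0.152] 84.3
242 [166 238  28  37] 608 c [0.507 0.421 0.02 ] top 0.054 rect [0.507 0.424] [0.102 0.062] 17.9
277 [338 245  20  37] 298 c [ 0.472 -0.081  0.019] top 0.044 rect [ 0.476 -0.081] [0.057 0.108] 88.6
288 [365 247  22  38] 285 c [ 0.468 -0.163  0.019] top 0.042 rect [ 0.468 -0.164] [0.026 0.116] 61.7
300 [261 250  26  39] 311 c [0.46  0.14  0.019] top 0.041 rect [0.463 0.141] [0.06  0.107] 78.7
301 [300 250  16  39] 283 c [0.461 0.038 0.019] top 0.042 rect [0.461 0.036] [0.027 0.114] 73.5
319 [405 255
[... 583 characters left out ...]
 0.177] 86.2
19 [257 234  40  25] 360 c [0.459 0.137 0.017] top 0.039 rect [0.463 0.141] [0.062 0.108] 79.8
22 [388 251  96 103] 4429 c [ 0.644 -0.318  0.023] top 0.063 rect [ 0.675 -0.312] [0.204 0.266] 89.3
25 [278 256  39  19] 333 c [0.459 0.035 0.018] top 0.039 rect [0.462 0.036] [0.028 0.115] 73.9
29 [305 272  44  32] 410 c [ 0.469 -0.085  0.018] top 0.04 rect [ 0.475 -0.081] [0.063 0.111] 88.8
30 [325 297  43  18] 407 c [ 0.466 -0.166  0.018] top 0.04 rect [ 0.47  -0.164] [0.027 0.115] 63.8
32 [334 326 106  96] 1207 c [ 0.411 -0.368  0.016] top 0.028 rect [ 0.414 -0.363] [0.144 0.203] 6.0
36 [453 332  61  56] 981 c [ 0.619 -0.493  0.018] top 0.025 rect [ 0.609 -0.492] [0.202 0.041] 1.0
```

View pics/topz.png

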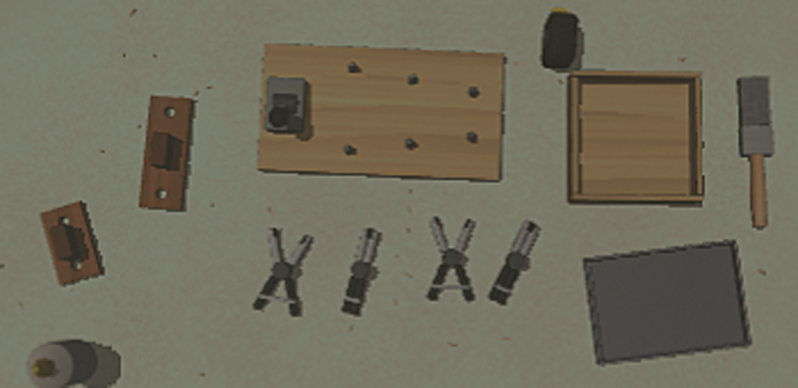

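```bash
cat > meas.py <<'E'
from h import *
def clamps(views,box=(.3,.57,-.25,.25)):
    P=[]
    for W in views:
        m=(W[...,0]>box[0])&(W[...,0]<box[1])&(W[...,1]>box[2])&(W[...,1]<box[3])&(W[...,2]>.006)&(W[...,2]<.06)
        P.append(W[m])
    P=np.concatenate(P)
    r=.002;g=np.zeros((int((box[1]-box[0])/r)+1,int((box[3]-box[2])/r)+1),np.uint8)
    ix=((P[:,0]-box[0])/r).astype(int);iy=((P[:,1]-box[2])/r).astype(int);g[ix,iy]=1
    g=cv2.dilate(g,np.ones((3,3)))
    k,L,st,c=cv2.connectedComponentsWithStats(g)
    for i in range(1,k):
        Q=P[L[ix,iy]==i]
        if len(Q)<100: continue
        hub=Q[Q[:,2]>.032]; rr=cv2.minAreaRect(Q[:,:2].astype(np.float32)); b=cv2.boxPoints(rr)
        e=b[1]-b[0];e2=b[2]-b[1]; e=e if np.hypot(*e)>np.hypot(*e2) else e2
        a=np.degrees(np.arctan2(e[1],e[0]));a=(a+90)%180-90
        hc=cv2.minEnclosingCircle(hub[:,:2].astype(np.float32)) if len(hub) else None
        print("clamp n",len(Q),"rect",np.round(rr[0],4),"size",np.round(sorted(rr[1]),3),"axis yaw",round(a,1),"hub",np.round(hc[0],4),round(hc[1],4),"mean",hub[:,:2].mean(0).round(4),len(hub))
E
python3 - <<'E'
from meas import *
t=dict(np.load("top0.npz"));W=cloud(t)
s=dict(np.load("side0.npz"));Ws=cloud(s)
for V in([W],[Ws],[W,Ws]): clamps(V);print()
def dump(lo,hi,x0,x1,y0,y1,tag):
  for n,V in(("t",W),("s",Ws)):
    m=(V[...,2]>lo)&(V[...,2]<hi)&(V[...,0]>x0)&(V[...,0]<x1)&(V[...,1]>y0)&(V[...,1]<y1)
    k,L,st,c=cv2.connectedComponentsWithStats(m.astype(np.uint8))
    for i in range(1,k):
      P=V[L==i]
      if len(P)<2: continue
      r=cv2.minAreaRect(P[:,:2].astype(np.float32))
      print(tag,n,len(P),P.mean(0).round(4),np.round(r[0],4),np.round(r[1],3),round(r[2],1))
dump(.030,.13,.58,.78,-.17,.18,"dowel")
dump(.040,.06,.4,.75,.2,.5,"bar")
dump(.005,.06,.4,.75,.2,.5,"plate")
dump(.04,.05,.5,.75,-.45,-.22,"bin")
E
```

```text
clamp n 284 rect [0.4581 0.0374] size [0.028 0.122] axis yaw -17.8 hub [0.4638 0.0376] 0.0116 mean [0.4644 0.0378] 43
clamp n 316 rect [0.4598 0.1423] size [0.06  0.115] axis yaw -10.9 hub [0.4646 0.1396] 0.0116 mean [0.4643 0.14  ] 45
clamp n 285 rect [ 0.4683 -0.1641] size [0.026 0.116] axis yaw -28.3 hub [ 0.469  -0.1648] 0.0111 mean [ 0.4706 -0.1644] 49
clamp n 300 rect [ 0.4731 -0.0836] size [0.061 0.112] axis yaw -3.2 hub [ 0.4762 -0.081 ] 0.0115 mean [ 0.4758 -0.0809] 46

clamp n 333 rect [0.4617 0.0359] size [0.028 0.115] axis yaw -16.1 hub [0.4634 0.0376] 0.0117 mean [0.4632 0.0373] 43
clamp n 314 rect [0.4625 0.1408] size [0.062 0.107] axis yaw -10.2 hub [0.4631 0.1399] 0.0134 mean [0.464 0.139] 39
clamp n 407 rect [ 0.47   -0.1638] size [0.027 0.115] axis yaw -26.2 hub [ 0.4714 -0.1664] 0.0124 mean [ 0.47   -0.1657] 55
clamp n 368 rect [ 0.4727 -0.081 ] size [0.063 0.106] axis yaw -1.2 hub [ 0.4768 -0.0828] 0.0132 mean [ 0.4749 -0.0831] 51

clamp n 617 rect [0.458  0.0366] size [0.03  0.122] axis yaw -17.8 hub [0.4634 0.0378] 0.0118 mean [0.4638 0.0375] 86
clamp n 677 rect
[... 4373 characters left out ...]
late t 2 [0.4131 0.3512 0.0064] [0.4131 0.3512] [0.003 0.   ] -91.9
plate t 3 [0.4125 0.2719 0.0069] [0.4127 0.2725] [0.003 0.004] 11.0
plate t 2 [0.4106 0.4573 0.0078] [0.4106 0.4573] [0.006 0.   ] -121.6
plate t 3 [0.4021 0.4047 0.0056] [0.4021 0.4046] [0.006 0.   ] 88.8
plate s 396 [0.5029 0.4134 0.0206] [0.5075 0.4237] [0.106 0.066] 16.7
plate s 583 [0.6207 0.2893 0.0178] [0.6257 0.2932] [0.065 0.153] 82.0
bin t 7 [ 0.7274 -0.2307  0.0457] [ 0.7275 -0.2311] [0.015 0.002] 83.8
bin t 574 [ 0.6293 -0.3216  0.0438] [ 0.6293 -0.3228] [0.171 0.171] 87.7
bin s 35 [ 0.7325 -0.2391  0.0448] [ 0.732 -0.239] [0.016 0.036] 29.4
bin s 744 [ 0.6241 -0.3307  0.044 ] [ 0.6292 -0.3257] [0.173 0.176] 88.0
```

```bash
cat > go.py <<'E'
import sys
from h import *
# python3 go.py x y z yaw_of_tool_x(deg)
o=obs();R=toolR(o);x,y,z,yaw=map(float,sys.argv[1:5])
cur=np.degrees(np.arctan2(R[1,0],R[0,0]))
d=(np.array([x,y,z])-o["tcp_pos"])
dy=(yaw-cur+180)%360-180
print("t",round(o["clock"],2),"tcp",o["tcp_pos"].round(4),"yaw",round(cur,2),"tilt",R[2].round(4),"| delta cm",(R.T@d*100).round(2),"spin",round(-dy,2),"w",round(o["grip_width"],3),"F",o["wrist_force"].round(1))
E
python3 go.py .507 .4235 .2 107
```

```text
t 0.15 tcp [0.1385 0.532  0.2308] yaw 75.4 tilt [-1.1e-03 -1.0e+00  2.0e-04] | delta cm [ -1.21   3.08 -38.4 ] spin -31.6 w 1.0 F [-0.4 -1.2 -0.6]
```

```bash
python3 -m handwheel '{"delta_pos":[[-1.2,2,-38.4],[-1.2,2,-38.4],[-1.2,2,-38.4],[-1.2,2,-38.4],[-1.2,2,-38.4]],"spin":[-31.6,-31.6,-31.6,-31.6,-31.6],"fingers":[0,0,0,0,0]}' 40; python3 go.py .507 .4235 .2 107
```

```text
clock: 0.65
tcp_pos: [0.3691, 0.4642, 0.2183]
ee_rot: [-1.052, -1.426, 1.428]
wrist_force: [0.3, 0.8, 0.3]
grip_width: 0.999
t 0.65 tcp [0.3691 0.4642 0.2183] yaw 107.23 tilt [-9.0e-04 -1.0e+00  1.1e-03] | delta cm [ -7.97   1.83 -11.97] spin 0.23 w 0.999 F [0.3 0.8 0.3]
```

```bash
python3 -m handwheel '{"delta_pos":[[-8,5,-12],[-8,5,-12],[-8,5,-12],[-8,5,-12],[-8,5,-12]],"spin":[0,0,0,0,0],"fingers":[60,60,60,60,60]}'; python3 go.py .507 .4235 .02 107
python3 - <<'E'
from h import *
o=obs();s=snapshot("wrist");cv2.imwrite("pics/w1.png",s["color"][:,:,::-1])
W=cloud(s,o);m=(W[...,2]>.040)&(W[...,2]<.055)&(np.hypot(W[...,0]-.507,W[...,1]-.4235)<.05)
P=W[m];r=cv2.minAreaRect(P[:,:2].astype(np.float32));print(len(P),P.mean(0),r)
E
```

```text
clock: 1.15
tcp_pos: [0.508, 0.4224, 0.1669]
ee_rot: [-1.052, -1.423, 1.429]
wrist_force: [-0.6, -0.2, 0.1]
grip_width: 0.763
t 1.15 tcp [0.508  0.4224 0.1669] yaw 107.12 tilt [-0.0012 -1.      0.0034] | delta cm [1.500e-01 1.469e+01 1.000e-02] spin 0.12 w 0.763 F [-0.6 -0.2  0.1]
2211 [0.50662896 0.42201673 0.04830264] ((0.5081380605697632, 0.4223940968513489), (0.04433201253414154, 0.022002484649419785), 15.862024307250977)
```

View pics/w1.png

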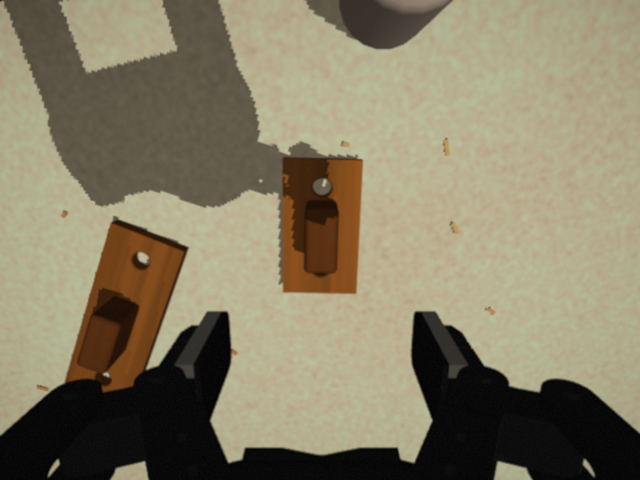

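```bash
python3 -m handwheel '{"delta_pos":[[0,5,0],[0,10,0],[0,14.5,0],[0,14.5,0],[0,14.5,0]],"spin":[1.2,1.2,1.2,1.2,1.2],"fingers":[60,60,60,60,60]}'; python3 go.py .508 .4224 .02 105.9;  python3 -m handwheel '{"delta_pos":[[0,0,0],[0,0,0],[0,0,0],[0,0,0],[0,0,0]],"spin":[0,0,0,0,0],"fingers":[255,255,255,255,255]}' 60;python3 go.py .508 .4224 .15 86.4
```

```text
clock: 1.7
tcp_pos: [0.5064, 0.4242, 0.0248]
ee_rot: [-1.063, -1.412, 1.414]
wrist_force: [-0.5, 0.2, 0.9]
grip_width: 0.763
t 1.7 tcp [0.5064 0.4242 0.0248] yaw 106.1 tilt [-4.e-04 -1.e+00  7.e-04] | delta cm [-0.22  0.48 -0.1 ] spin 0.2 w 0.763 F [-0.5  0.2  0.9]
clock: 2.2
tcp_pos: [0.5073, 0.4246, 0.0272]
ee_rot: [-1.064, -1.416, 1.411]
wrist_force: [-1.1, -0.9, 8.7]
grip_width: 0.241
t 2.2 tcp [0.5073 0.4246 0.0272] yaw 106.1 tilt [ 3.0e-04 -1.0e+00 -2.7e-03] | delta cm [ -0.23 -12.28  -0.04] spin 19.7 w 0.241 F [-1.1 -0.9  8.7]
```

```bash
python3 -m handwheel '{"delta_pos":[[0,0,0],[0,-3,0],[0,-8,0],[0,-12.5,0],[0,-17,0]],"spin":[0,0,0,0,0],"fingers":[255,255,255,255,255]}' 60;python3 go.py .6634 -.1138 .2 86.4
python3 - <<'E'
from h import *
s=snapshot("wrist");cv2.imwrite("pics/w2.png",s["color"][:,:,::-1])
E
```

```text
clock: 2.7
tcp_pos: [0.5064, 0.4242, 0.199]
ee_rot: [-1.064, -1.415, 1.412]
wrist_force: [0.5, 0.3, -3.1]
grip_width: 0.247
t 2.7 tcp [0.5064 0.4242 0.199 ] yaw 106.09 tilt [ 3.e-04 -1.e+00 -2.e-03] | delta cm [-56.04  -0.12  -0.18] spin 19.69 w 0.247 F [ 0.5  0.3 -3.1]
```

View pics/w2.png

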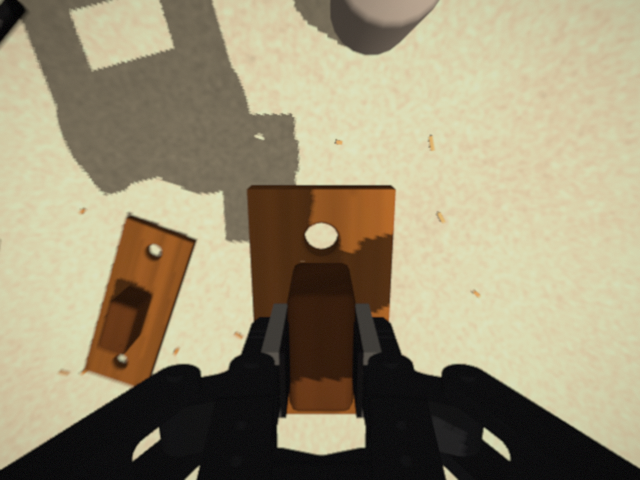

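```bash
cat > held.py <<'E'
from h import *
import sys
half=float(sys.argv[1])  # half plate length m
o=obs();s=snapshot("wrist")
o2=dict(o);o2["ee_rot"]=np.zeros(3);o2["tcp_pos"]=np.zeros(3)
P=cloud(s,o2)  # tool frame
m=(P[...,1]>-.06)&(P[...,1]<.04)&(abs(P[...,0])<.034)&(P[...,2]>.027)&(P[...,2]<.12)&(s["depth"]>.05)
Q=P[m]
print("depth y hist",np.percentile(Q[:,1],[1,10,50,90,99]).round(4),len(Q))
A=np.c_[Q[:,0],Q[:,2],np.ones(len(Q))];c=np.linalg.lstsq(A,Q[:,1],rcond=None)[0]
for _ in range(4):
    g=abs(A@c-Q[:,1])<.003; c=np.linalg.lstsq(A[g],Q[g,1],rcond=None)[0]
print("plane y at centre",c[2].round(4),"slopes deg x,z",np.degrees(np.arctan(c[:2])).round(2))
g=abs(A@c-Q[:,1])<.004;T=Q[g]
# near edge, side edges
for x0 in(-.02,-.01,.0,.01,.02):
    k=abs(T[:,0]-x0)<.003;print("x",x0,"edge z",T[k,2].max().round(4),"->zc",(T[k,2].max()-half).round(4))
for z0 in(.03,.035,.04,.045,.05):
    k=(abs(T[:,2]-z0)<.0015)
    if k.sum():print("z",z0,"x",T[k,0].min().round(4),T[k,0].max().round(4))
B=P[(P[...,1]<c[2]-.030)&(P[...,1]>c[2]-.042)&(abs(P[...,0])<.015)&(abs(P[...,2])<.03)]
print("bar top",B[:,[0,2]].min(0).round(4),B[:,[0,2]].max(0).round(4),np.median(B[:,1]).round(4))
# hole: pixels in expected area not on plane
h=half-.02 if half<.055 else half-.02
hz=h
H=(abs(P[...,1]-(c[2]+c[0]*P[...,0]+c[1]*P[...,2]))>.004)
# project rays onto plane: scale camera ray
Tm=s["tool_from_camera"];O=Tm[:3,3];D=P-O
n=np.array([c[0],-1,c[1]]);t=-(n@O+c[2])/(D@n)
X=O+D*t[...,None]
k=H&(s["depth"]>0)&(abs(X[...,0])<.012)&(abs(X[...,2]-hz)<.012)
if k.sum()>10:
    print("hole bbox",X[k][:,[0,2]].min(0).round(4),X[k][:,[0,2]].max(0).round(4),"mid",((X[k].min(0)+X[k].max(0))/2)[[0,2]].round(4),"mean",X[k].mean(0).round(4))
E
python3 held.py .05
```

```text
depth y hist [0.0129 0.0136 0.0144 0.0155 0.0249] 8440
plane y at centre 0.0142 slopes deg x,z [0.06 0.31]
x -0.02 edge z 0.0499 ->zc -0.0001
x -0.01 edge z 0.0498 ->zc -0.0002
x 0.0 edge z 0.0498 ->zc -0.0002
x 0.01 edge z 0.0498 ->zc -0.0002
x 0.02 edge z 0.0499 ->zc -0.0001
z 0.03 x -0.0274 0.0285
z 0.035 x -0.0275 0.0287
z 0.04 x -0.0274 0.0286
z 0.045 x -0.0273 0.0286
z 0.05 x -0.0274 0.0287
bar top [-0.015  -0.0225] [0.015 0.022] -0.0214
hole bbox [-0.0099  0.0183] [0.0111 0.0366] mid [0.0006 0.0274] mean [0.0006 0.0143 0.0277]held.py:29: RuntimeWarning: divide by zero encountered in divide
  n=np.array([c[0],-1,c[1]]);t=-(n@O+c[2])/(D@n)
held.py:30: RuntimeWarning: invalid value encountered in multiply
  X=O+D*t[...,None]
```

```bash
python3 -m handwheel '{"delta_pos":[[-25,-2,0],[-25,-2,0],[-25,-2,0],[-25,-2,0],[-25,-2,0]],"spin":[10,10,10,10,10],"fingers":[255,255,255,255,255]}';python3 go.py .6637 -.1134 .2 86.4
```

```text
clock: 3.3
tcp_pos: [0.577, 0.184, 0.2227]
ee_rot: [-1.161, -1.299, 1.277]
wrist_force: [1.1, 0.1, -3.7]
grip_width: 0.242
t 3.3 tcp [0.577  0.184  0.2227] yaw 96.11 tilt [ 0.0059 -0.9999 -0.012 ] | delta cm [-30.51   2.15  -5.43] spin 9.71 w 0.242 F [ 1.1  0.1 -3.7]
```

```bash
python3 -m handwheel '{"delta_pos":[[-22,1,-5.4],[-22,1,-5.4],[-22,1,-5.4],[-22,1,-5.4],[-22,1,-5.4]],"spin":[9.7,9.7,9.7,9.7,9.7],"fingers":[255,255,255,255,255]}';python3 -m handwheel '{"delta_pos":[[0,0,0]],"spin":[0],"fingers":[255]}';python3 go.py .6637 -.1134 .2 86.4;python3 - <<'E'
from h import *
o=obs();s=snapshot("wrist");cv2.imwrite("pics/w3.png",s["color"][:,:,::-1])
W=cloud(s,o);np.savez("w3.npz",W=W)
m=((W[...,2]>.026)&(W[...,2]<.06)&(W[...,0]>.58)&(W[...,0]<.75)&(abs(W[...,1])<.16)).astype(np.uint8)
k,L,st,c=cv2.connectedComponentsWithStats(m)
for i in range(1,k):
  P=W[L==i]
  if len(P)>15:
    r=cv2.minAreaRect(P[:,:2].astype(np.float32)); hi=P[P[:,2]>P[:,2].max()-.004]
    print(len(P),P.mean(0).round(4),np.round(r[0],4),np.round(r[1],3),"tip",hi.mean(0).round(4),c[i].round())
E
```

```text
clock: 3.8
tcp_pos: [0.6544, -0.0327, 0.2101]
ee_rot: [-1.24, -1.17, 1.151]
wrist_force: [0.7, 0.4, -3.5]
grip_width: 0.242
clock: 3.9
tcp_pos: [0.6547, -0.0365, 0.2081]
ee_rot: [-1.241, -1.165, 1.149]
wrist_force: [0.0, 0.8, -4.4]
grip_width: 0.241
t 3.9 tcp [ 0.6547 -0.0365  0.2081] yaw 85.99 tilt [ 0.0073 -1.     -0.006 ] | delta cm [-7.62  0.76 -1.43] spin -0.41 w 0.241 F [ 0.   0.8 -4.4]
229 [0.6206 0.0483 0.0368] [0.6212 0.0495] [0.01  0.011] tip [0.6214 0.0497 0.0443] [430. 169.]
83 [ 0.6248 -0.0303  0.0345] [ 0.6249 -0.0303] [0.011 0.004] tip [ 0.6255 -0.0301  0.0393] [324. 182.]
213 [ 0.6345 -0.1091  0.037 ] [ 0.635  -0.1099] [0.012 0.009] tip [ 0.6355 -0.1106  0.044 ] [221. 202.]
6043 [0.6792 0.1253 0.0434] [0.6818 0.1311] [0.051 0.07 ] tip [0.6746 0.1285 0.0583] [533. 239.]
212 [ 0.6934 -0.1136  0.0364] [ 0.6945 -0.1143] [0.011 0.009] tip [ 0.6949 -0.1146  0.0441] [226. 276.]
215 [0.7289 0.0416 0.036 ] [0.7294 0.0421] [0.009 0.011] tip [0.7307 0.0425 0.0439] [421. 303.]
```

View pics/w3.png

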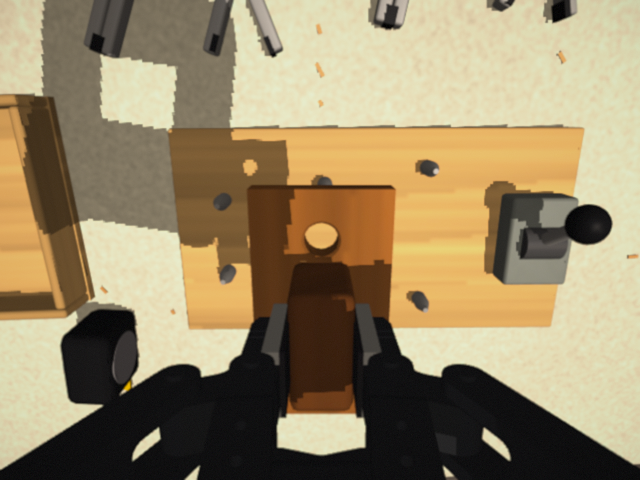

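```bash
python3 go.py .6645 -.1134 .085 86.2; python3 -m handwheel '{"delta_pos":[[-5,5,-1.4],[-7.6,10,-1.4],[-7.6,12.2,-1.4],[-7.6,12.2,-1.4],[-7.6,12.2,-1.4]],"spin":[-0.2,-0.2,-0.2,-0.2,-0.2],"fingers":[255,255,255,255,255]}';python3 go.py .6645 -.1134 .06 86.2
```

```text
t 3.95 tcp [ 0.6542 -0.0349  0.208 ] yaw 86.05 tilt [ 0.008 -1.    -0.005] | delta cm [-7.85 12.24 -1.51] spin -0.15 w 0.243 F [-0.8  0.1 -4.2]
clock: 4.45
tcp_pos: [0.6634, -0.1095, 0.0854]
ee_rot: [-1.236, -1.168, 1.153]
wrist_force: [0.4, 0.2, -1.2]
grip_width: 0.243
t 4.45 tcp [ 0.6634 -0.1095  0.0854] yaw 86.28 tilt [ 0.0089 -1.     -0.0037] | delta cm [-0.4   2.53 -0.13] spin 0.08 w 0.243 F [ 0.4  0.2 -1.2]
```

```bash
python3 -m handwheel '{"delta_pos":[[0,0,0]],"spin":[0],"fingers":[255]}';python3 go.py .6645 -.1134 .06 86.2;python3 held.py .05
python3 - <<'E'
from h import *
s=snapshot("top");cv2.imwrite("pics/t3.png",cv2.resize(s["color"][150:250,240:420,::-1],None,fx=4,fy=4))
E
```

```text
clock: 4.55
tcp_pos: [0.6645, -0.1084, 0.0879]
ee_rot: [-1.238, -1.172, 1.153]
wrist_force: [-0.5, -0.3, -2.1]
grip_width: 0.246
t 4.55 tcp [ 0.6645 -0.1084  0.0879] yaw 86.37 tilt [ 0.0081 -0.9999 -0.0076] | delta cm [-0.53  2.79 -0.01] spin 0.17 w 0.246 F [-0.5 -0.3 -2.1]
depth y hist [0.0129 0.0136 0.0144 0.0155 0.0248] 8500
plane y at centre 0.0143 slopes deg x,z [0.04 0.18]
x -0.02 edge z 0.0501 ->zc 0.0001
x -0.01 edge z 0.0501 ->zc 0.0001
x 0.0 edge z 0.0501 ->zc 0.0001
x 0.01 edge z 0.0501 ->zc 0.0001
x 0.02 edge z 0.0501 ->zc 0.0001
z 0.03 x -0.0276 0.0281
z 0.035 x -0.028 0.0284
z 0.04 x -0.0279 0.0282
z 0.045 x -0.0276 0.0283
z 0.05 x -0.0278 0.0283
bar top [-0.015  -0.0224] [0.015  0.0224] -0.0214
hole bbox [-0.0106  0.0181] [0.0112 0.0368] mid [0.0003 0.0274] mean [0.0003 0.0143 0.0274]held.py:29: RuntimeWarning: divide by zero encountered in divide
  n=np.array([c[0],-1,c[1]]);t=-(n@O+c[2])/(D@n)
held.py:30: RuntimeWarning: invalid value encountered in multiply
  X=O+D*t[...,None]
```

```bash
python3 -m handwheel '{"delta_pos":[[-0.5,0,0],[-0.5,0.5,0],[-0.5,0.8,0],[-0.5,0.8,0],[-0.5,0.8,0]],"spin":[0.1,0.1,0.1,0.1,0.1],"fingers":[255,255,255,255,255]}';python3 go.py .6645 -.1134 .06 86.2
python3 - <<'E'
from h import *
for i in range(3):
  o=obs();print(o["tcp_pos"].round(4),o["wrist_force"].round(1));s=snapshot("top")
cv2.imwrite("pics/t3.png",cv2.resize(s["color"][150:250,240:420,::-1],None,fx=4,fy=4))
E
```

```text
clock: 5.15
tcp_pos: [0.664, -0.1133, 0.0796]
ee_rot: [-1.239, -1.17, 1.152]
wrist_force: [0.3, 0.4, -2.4]
grip_width: 0.245
t 5.15 tcp [ 0.664  -0.1133  0.0796] yaw 86.28 tilt [ 0.0082 -0.9999 -0.0071] | delta cm [-0.03  1.96 -0.03] spin 0.08 w 0.245 F [ 0.3  0.4 -2.4]
[ 0.664  -0.1133  0.0796] [ 0.3  0.4 -2.4]
[ 0.6641 -0.1133  0.0798] [ 1.  -0.8 -2.5]
[ 0.6641 -0.1133  0.0799] [-0.9 -0.2 -3.9]
```

View pics/t3.png

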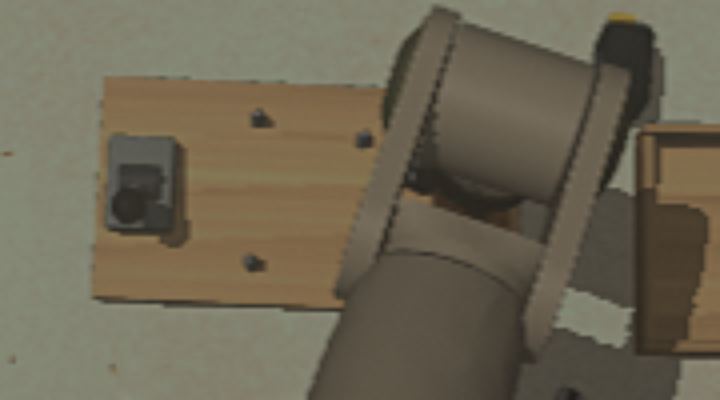

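```bash
python3 -m handwheel '{"delta_pos":[[0.03,0.7,0],[0.03,1.2,0],[0.03,1.7,0],[0.03,2.0,0],[0.03,2.0,0]],"spin":[0.1,0.1,0.1,0.1,0.1],"fingers":[255,255,255,255,255]}';python3 go.py .6645 -.1134 .044 86.2
```

```text
clock: 5.8
tcp_pos: [0.6643, -0.1129, 0.0593]
ee_rot: [-1.24, -1.169, 1.151]
wrist_force: [-0.4, -0.6, -4.1]
grip_width: 0.241
t 5.8 tcp [ 0.6643 -0.1129  0.0593] yaw 86.17 tilt [ 0.0082 -0.9999 -0.0071] | delta cm [-0.06  1.53 -0.01] spin -0.03 w 0.241 F [-0.4 -0.6 -4.1]
```

No lateral force with the dowels already about 10 mm into the holes; carry on down.

```bash
python3 -m handwheel '{"delta_pos":[[0,0.4,0],[0,0.8,0],[0,1.2,0],[0,1.5,0],[0,1.5,0]],"spin":[0,0,0,0,0],"fingers":[255,255,255,255,255]}';python3 go.py .6645 -.1134 .044 86.2
```

```text
clock: 6.3
tcp_pos: [0.6649, -0.1129, 0.0454]
ee_rot: [-1.241, -1.17, 1.15]
wrist_force: [0.5, -0.5, 3.4]
grip_width: 0.242
t 6.3 tcp [ 0.6649 -0.1129  0.0454] yaw 86.18 tilt [ 0.0075 -0.9999 -0.0088] | delta cm [-0.05  0.13  0.03] spin -0.02 w 0.242 F [ 0.5 -0.5  3.4]
```

Nearly home; press gently, then open part way (short of the neighbouring dowels) and lift.

```bash
python3 -m handwheel '{"delta_pos":[[0,0.3,0],[0,0.4,0],[0,0.4,0]],"spin":[0,0,0],"fingers":[255,255,255]}';python3 -m handwheel '{"delta_pos":[[0,0,0],[0,0,0],[0,0,0],[0,0,0],[0,0,0]],"spin":[0,0,0,0,0],"fingers":[120,120,120,120,120]}';python3 go.py .6645 -.1134 .2 86.2
```

```text
clock: 6.6
tcp_pos: [0.665, -0.1128, 0.0451]
ee_rot: [-1.243, -1.171, 1.151]
wrist_force: [-9.6, 2.8, 23.4]
grip_width: 0.245
clock: 7.1
tcp_pos: [0.6649, -0.1128, 0.0447]
ee_rot: [-1.243, -1.171, 1.151]
wrist_force: [0.6, 0.4, -0.6]
grip_width: 0.528
t 7.1 tcp [ 0.6649 -0.1128  0.0447] yaw 86.21 tilt [ 0.0065 -0.9999 -0.0101] | delta cm [  0.04 -15.53  -0.12] spin 0.01 w 0.528 F [ 0.6  0.4 -0.6]
```

```bash
python3 -m handwheel '{"delta_pos":[[0,-5,0],[0,-10,0],[0,-15,0],[0,-15,0],[0,-15,0]],"spin":[0,0,0,0,0],"fingers":[120,120,120,60,60]}'; python3 go.py .625 .294 .17 84.5;python3 - <<'E'
from h import *
o=obs();s=snapshot("wrist");cv2.imwrite("pics/w4.png",s["color"][:,:,::-1])
W=cloud(s,o)
m=(W[...,2]>.0235)&(W[...,2]<.034)&(abs(W[...,0]-.664)<.06)&(abs(W[...,1]+.113)<.04)
P=W[m];r=cv2.minAreaRect(P[:,:2].astype(np.float32));print(P[:,2].mean(),np.percentile(P[:,2],[2,25,75,98]),r)
E
```

```text
clock: 7.6
tcp_pos: [0.6635, -0.1137, 0.1954]
ee_rot: [-1.244, -1.172, 1.151]
wrist_force: [0.6, -0.1, -1.2]
grip_width: 0.764
t 7.6 tcp [ 0.6635 -0.1137  0.1954] yaw 86.21 tilt [ 0.006  -0.9999 -0.0118] | delta cm [40.41  2.7   6.56] spin 1.71 w 0.764 F [ 0.6 -0.1 -1.2]
0.03070484522818463 [0.02900058 0.03027455 0.03124259 0.03223799] ((0.6652637720108032, -0.11281873285770416), (0.05616723373532295, 0.10059525817632675), 86.04766845703125)
```

View pics/w4.png

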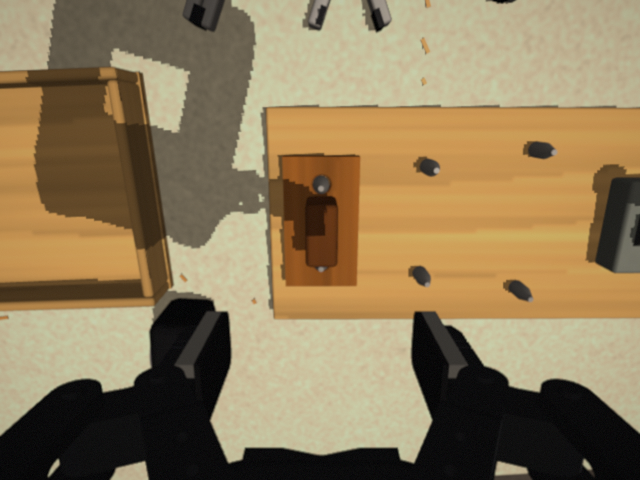

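```bash
python3 -m handwheel '{"delta_pos":[[25,-1,4],[25,-1,4],[25,-1,4],[25,-1,4],[25,-1,4]],"spin":[1,1,1,1,1],"fingers":[60,60,60,60,60]}'; python3 go.py .625 .294 .17 84.5
```

```text
clock: 8.15
tcp_pos: [0.6388, 0.1368, 0.2027]
ee_rot: [-1.246, -1.154, 1.14]
wrist_force: [1.4, -0.2, 0.2]
grip_width: 0.764
t 8.15 tcp [0.6388 0.1368 0.2027] yaw 85.19 tilt [ 0.0067 -1.     -0.0045] | delta cm [15.52  3.36  2.7 ] spin 0.69 w 0.764 F [ 1.4 -0.2  0.2]
```

```bash
python3 -m handwheel '{"delta_pos":[[15.5,3.4,2.7],[15.5,3.4,2.7],[15.5,3.4,2.7],[15.5,3.4,2.7],[15.5,3.4,2.7]],"spin":[0.5,0.5,0.5,0.5,0.5],"fingers":[60,60,60,60,60]}'; python3 -m handwheel '{"delta_pos":[[0,0,0]],"spin":[0],"fingers":[60]}'
python3 - <<'E'
from h import *
o=obs();s=snapshot("wrist")
W=cloud(s,o);m=(W[...,2]>.040)&(W[...,2]<.055)&(np.hypot(W[...,0]-.625,W[...,1]-.294)<.05)
P=W[m];r=cv2.minAreaRect(P[:,:2].astype(np.float32));print(len(P),P.mean(0),r)
E
python3 go.py .625 .294 .025 84.5
```

```text
clock: 8.65
tcp_pos: [0.6238, 0.2954, 0.1669]
ee_rot: [-1.247, -1.146, 1.139]
wrist_force: [0.2, 0.0, 0.9]
grip_width: 0.764
clock: 8.75
tcp_pos: [0.6241, 0.2941, 0.1664]
ee_rot: [-1.247, -1.144, 1.139]
wrist_force: [0.5, 0.4, 1.0]
grip_width: 0.768
2196 [0.62417681 0.29514331 0.04837346] ((0.6259752511978149, 0.2948528230190277), (0.02200210653245449, 0.04461292177438736), 83.66893768310547)
t 8.8 tcp [0.624  0.2939 0.1661] yaw 84.79 tilt [ 0.0043 -1.      0.0011] | delta cm [-0.04 14.11 -0.12] spin 0.29 w 0.766 F [0.  0.9 0.4]
```

```bash
python3 -m handwheel '{"delta_pos":[[0.1,5,-0.2],[0.1,10,-0.2],[0.1,13.8,-0.2],[0.1,14,-0.2],[0.1,14,-0.2]],"spin":[1.1,1.1,1.1,1.1,1.1],"fingers":[60,60,60,60,60]}'; python3 -m handwheel '{"delta_pos":[[0,0,0],[0,0,0],[0,0,0],[0,0,0],[0,0,0]],"spin":[0,0,0,0,0],"fingers":[255,255,255,255,255]}' 60;python3 go.py .626 .2949 .2 86.2
```

```text
clock: 9.3
tcp_pos: [0.6268, 0.2942, 0.0271]
ee_rot: [-1.256, -1.128, 1.124]
wrist_force: [0.1, -0.2, 0.8]
grip_width: 0.763
clock: 9.8
tcp_pos: [0.6277, 0.2943, 0.0291]
ee_rot: [-1.258, -1.131, 1.122]
wrist_force: [-0.6, 0.1, 8.1]
grip_width: 0.245
t 9.8 tcp [0.6277 0.2943 0.0291] yaw 83.62 tilt [ 0.0051 -1.     -0.0025] | delta cm [  0.13 -17.09   0.13] spin -2.58 w 0.245 F [-0.6  0.1  8.1]
```

```bash
python3 -m handwheel '{"delta_pos":[[0,0,0],[0,-3,0],[0,-8,0],[0,-12.5,0],[0,-17,0]],"spin":[0,0,0,0,0],"fingers":[255,255,255,255,255]}' 60;python3 go.py .676 .0461 .2 86.2; python3 held.py .075 2>/dev/null
```

```text
clock: 10.3
tcp_pos: [0.6266, 0.2935, 0.2006]
ee_rot: [-1.258, -1.13, 1.123]
wrist_force: [1.1, 0.5, -3.1]
grip_width: 0.239
t 10.3 tcp [0.6266 0.2935 0.2006] yaw 83.63 tilt [ 0.0049 -1.     -0.0015] | delta cm [-24.04  -0.05  -7.66] spin -2.57 w 0.239 F [ 1.1  0.5 -3.1]
depth y hist [0.0147 0.0154 0.0162 0.0171 0.0181] 18779
plane y at centre 0.0163 slopes deg x,z [ 0.06 -0.05]
x -0.02 edge z 0.0768 ->zc 0.0018
x -0.01 edge z 0.0768 ->zc 0.0018
x 0.0 edge z 0.0768 ->zc 0.0018
x 0.01 edge z 0.0768 ->zc 0.0018
x 0.02 edge z 0.0768 ->zc 0.0018
z 0.03 x -0.0278 0.0281
z 0.035 x -0.0278 0.0282
z 0.04 x -0.0279 0.028
z 0.045 x -0.028 0.0282
z 0.05 x -0.0277 0.0282
bar top [-0.0149 -0.0197] [0.015  0.0244] -0.0195
hole bbox [-0.0063  0.0508] [0.0065 0.0633] mid [0.0001 0.0571] mean [0.0001 0.0162 0.0572]
```

```bash
python3 -m handwheel '{"delta_pos":[[-24,0,-7.9],[-24,0,-7.9],[-24,0,-7.9],[-24,0,-7.9],[-24,0,-7.9]],"spin":[-2.6,-2.6,-2.6,-2.6,-2.6],"fingers":[255,255,255,255,255]}';python3 go.py .678 .046 .09 86.2
```

```text
clock: 10.85
tcp_pos: [0.6799, 0.0476, 0.2078]
ee_rot: [-1.243, -1.175, 1.148]
wrist_force: [1.3, -0.6, -2.8]
grip_width: 0.239
t 10.85 tcp [0.6799 0.0476 0.2078] yaw 86.25 tilt [ 0.0093 -0.9999 -0.0133] | delta cm [-0.28 11.77  0.34] spin 0.05 w 0.239 F [ 1.3 -0.6 -2.8]
```

```bash
python3 -m handwheel '{"delta_pos":[[-0.2,4,0.2],[-0.2,8,0.2],[-0.2,11.5,0.2],[-0.2,11.5,0.2],[-0.2,11.5,0.2]],"spin":[0,0,0,0,0],"fingers":[255,255,255,255,255]}';python3 -m handwheel '{"delta_pos":[[0,0,0],[0,0,0]],"spin":[0,0],"fingers":[255,255]}';python3 go.py .678 .046 .063 86.2;python3 held.py .075 2>/dev/null
python3 - <<'E'
from h import *
o=obs();s=snapshot("wrist");cv2.imwrite("pics/w5.png",s["color"][:,:,::-1])
E
```

```text
clock: 11.35
tcp_pos: [0.6796, 0.0467, 0.0933]
ee_rot: [-1.243, -1.175, 1.148]
wrist_force: [1.6, 0.6, -1.9]
grip_width: 0.239
clock: 11.55
tcp_pos: [0.6805, 0.0469, 0.0957]
ee_rot: [-1.246, -1.178, 1.147]
wrist_force: [0.4, 0.2, -3.3]
grip_width: 0.24
t 11.55 tcp [0.6805 0.0469 0.0957] yaw 86.28 tilt [ 0.0091 -0.9998 -0.0172] | delta cm [-0.13  3.27  0.3 ] spin 0.08 w 0.24 F [ 0.4  0.2 -3.3]
depth y hist [0.0147 0.0154 0.0162 0.0171 0.0181] 18772
plane y at centre 0.0163 slopes deg x,z [ 0.04 -0.08]
x -0.02 edge z 0.0768 ->zc 0.0018
x -0.01 edge z 0.0768 ->zc 0.0018
x 0.0 edge z 0.0768 ->zc 0.0018
x 0.01 edge z 0.0768 ->zc 0.0018
x 0.02 edge z 0.0767 ->zc 0.0017
z 0.03 x -0.0277 0.0282
z 0.035 x -0.0277 0.0284
z 0.04 x -0.0279 0.0281
z 0.045 x -0.0281 0.0283
z 0.05 x -0.0278 0.0282
bar top [-0.015  -0.0198] [0.015  0.0245] -0.0195
hole bbox [-0.0062  0.0507] [0.0065 0.0633] mid [0.0002 0.057 ] mean [0.0002 0.0162 0.0572]
```

View pics/w5.png

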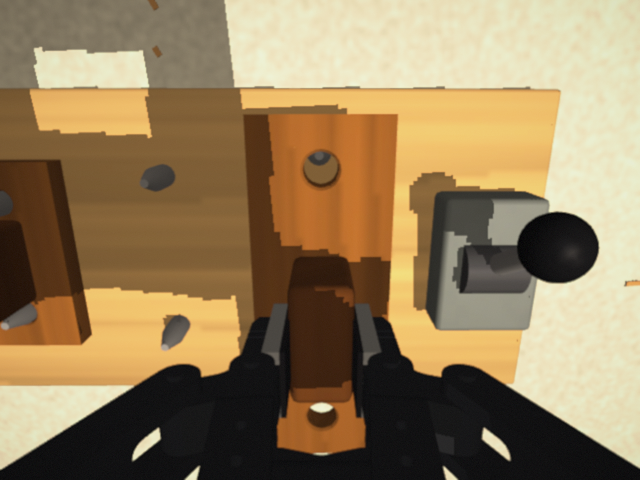

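```bash
python3 -m handwheel '{"delta_pos":[[-0.1,0.5,0.3],[-0.1,1.5,0.3],[-0.1,2.5,0.3],[-0.1,3.2,0.3],[-0.1,3.2,0.3]],"spin":[0,0,0,0,0],"fingers":[255,255,255,255,255]}';python3 go.py .678 .046 .0463 86.2
```

```text
clock: 12.15
tcp_pos: [0.677, 0.0463, 0.061]
ee_rot: [-1.242, -1.175, 1.148]
wrist_force: [0.2, -0.4, -2.4]
grip_width: 0.242
t 12.15 tcp [0.677  0.0463 0.061 ] yaw 86.27 tilt [ 0.0094 -0.9999 -0.013 ] | delta cm [-0.04  1.47 -0.09] spin 0.07 w 0.242 F [ 0.2 -0.4 -2.4]
```

```bash
python3 -m handwheel '{"delta_pos":[[0,0.4,0],[0,0.8,0],[0,1.2,0],[0,1.6,0],[0,1.7,0]],"spin":[0,0,0,0,0],"fingers":[255,255,255,255,255]}';python3 go.py .678 .046 .0463 86.2
```

```text
clock: 12.65
tcp_pos: [0.6777, 0.0466, 0.047]
ee_rot: [-1.245, -1.177, 1.148]
wrist_force: [-7.6, 1.0, 22.2]
grip_width: 0.244
t 12.65 tcp [0.6777 0.0466 0.047 ] yaw 86.3 tilt [ 0.0089 -0.9998 -0.0155] | delta cm [-0.06  0.07 -0.04] spin 0.1 w 0.244 F [-7.6  1.  22.2]
```

```bash
python3 -m handwheel '{"delta_pos":[[0,0,0],[0,0,0],[0,0,0],[0,0,0],[0,0,0]],"spin":[0,0,0,0,0],"fingers":[120,120,120,120,120]}';python3 -m handwheel '{"delta_pos":[[0,-5,0],[0,-10,0],[0,-14,0],[0,-14,0],[0,-14,0]],"spin":[0,0,0,0,0],"fingers":[120,120,120,120,120]}'; python3 go.py .6 .130 .13 90;python3 - <<'E'
from h import *
o=obs();s=snapshot("wrist");cv2.imwrite("pics/w6.png",s["color"][:,:,::-1])
W=cloud(s,o)
m=(W[...,2]>.0235)&(W[...,2]<.036)&(abs(W[...,0]-.675)<.08)&(abs(W[...,1]-.046)<.04)
P=W[m];r=cv2.minAreaRect(P[:,:2].astype(np.float32));print(P[:,2].mean(),np.percentile(P[:,2],[2,25,75,98]),r)
c=np.linalg.lstsq(np.c_[P[:,:2]-[.675,.046],np.ones(len(P))],P[:,2],rcond=None)[0];print(c)
# lever
m=(W[...,2]>.06)&(W[...,2]<.13)&(abs(W[...,0]-.675)<.1)&(W[...,1]>.09)&(W[...,1]<.2)
P=W[m]
if len(P):print("lever",P.min(0),P.max(0),P[P[:,2]>P[:,2].max()-.003].mean(0))
E
```

```text
clock: 13.15
tcp_pos: [0.6776, 0.0466, 0.0468]
ee_rot: [-1.244, -1.177, 1.148]
wrist_force: [0.4, 0.1, -0.2]
grip_width: 0.532
clock: 13.65
tcp_pos: [0.6754, 0.0454, 0.1871]
ee_rot: [-1.245, -1.177, 1.147]
wrist_force: [-0.2, 0.1, -1.5]
grip_width: 0.531
t 13.65 tcp [0.6754 0.0454 0.1871] yaw 86.29 tilt [ 0.0089 -0.9998 -0.0163] | delta cm [7.9  5.65 8.17] spin -3.71 w 0.531 F [-0.2  0.1 -1.5]
0.030777445652151014 [0.02924103 0.03027227 0.03125284 0.03241251] ((0.6758766174316406, 0.04672261327505112), (0.056195177137851715, 0.15031854808330536), 86.36152648925781)
[ 0.00019526 -0.00111049  0.03078007]
lever [0.64204494 0.1202598  0.06002899] [0.67778484 0.14478206 0.108552  ] [0.65491915 0.13304685 0.10653484]
```

View pics/w6.png

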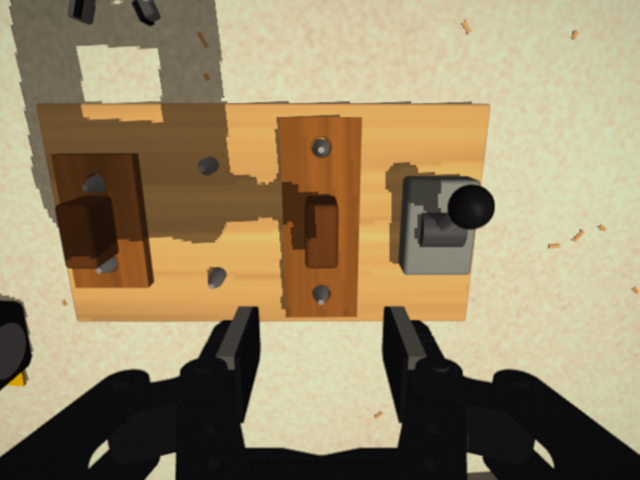

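```bash
python3 -m handwheel '{"delta_pos":[[4,0,4],[8.2,1,8.2],[8.2,5,8.2],[8.2,10,8.2],[8.2,10.5,8.2]],"spin":[0,0,0,0,0],"fingers":[255,255,255,255,255]}'; python3 go.py .60 .134 .082 86.2
```

```text
clock: 14.2
tcp_pos: [0.5958, 0.1338, 0.0736]
ee_rot: [-1.233, -1.166, 1.156]
wrist_force: [0.3, 0.1, -0.2]
grip_width: 0.003
t 14.2 tcp [0.5958 0.1338 0.0736] yaw 86.33 tilt [ 7.7e-03 -1.0e+00  1.0e-04] | delta cm [ 0.05 -0.84 -0.41] spin 0.13 w 0.003 F [ 0.3  0.1 -0.2]
```

```bash
python3 -m handwheel '{"delta_pos":[[0,-0.8,0],[0,-0.8,-2.5],[0,-0.8,-5],[0,-0.8,-7.5],[0,-0.8,-9]],"spin":[0,0,0,0,0],"fingers":[255,255,255,255,255]}'; python3 go.py .69 .128 .082 86.2
python3 - <<'E'
from h import *
for n in("wrist","side"):
  s=snapshot(n);o=obs();im=s["color"][:,:,::-1]
  if n=="side": im=cv2.resize(im[150:300,250:450],None,fx=4,fy=4)
  cv2.imwrite(f"pics/{n}7.png",im)
E
```

```text
clock: 14.7
tcp_pos: [0.6877, 0.1272, 0.0843]
ee_rot: [-1.235, -1.167, 1.154]
wrist_force: [-1.8, -0.8, -1.5]
grip_width: -0.001
t 14.7 tcp [0.6877 0.1272 0.0843] yaw 86.28 tilt [ 0.0079 -1.     -0.0024] | delta cm [ 0.09  0.23 -0.22] spin 0.08 w -0.001 F [-1.8 -0.8 -1.5]
```

View pics/wrist7.png

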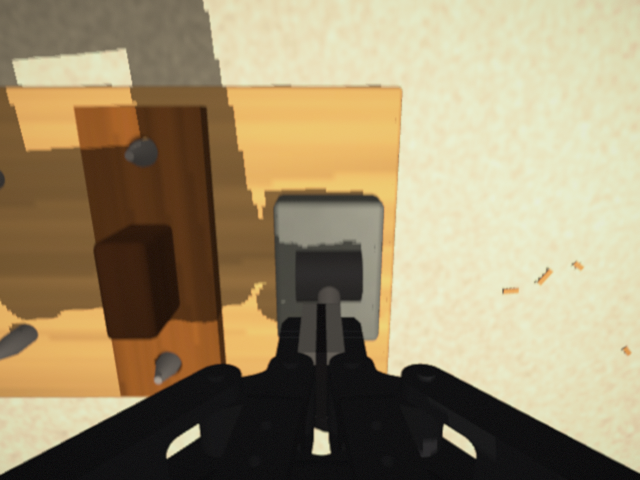

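View pics/side7.png

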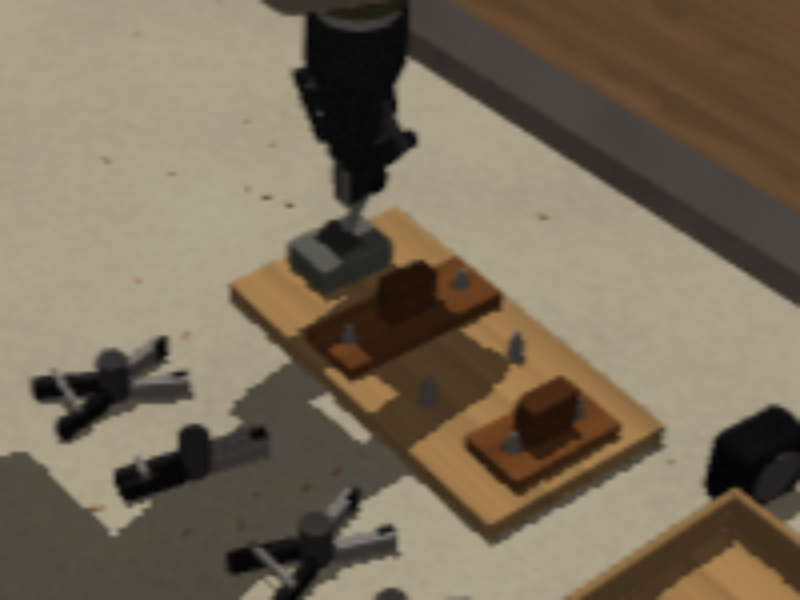

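Force is still only ~2 N, so push on until the stop is felt.

```bash
python3 -m handwheel '{"delta_pos":[[0,0.1,-0.4],[0,0.1,-0.7],[0,0.1,-0.9]],"spin":[0,0,0],"fingers":[255,255,255]}'; python3 go.py .69 .128 .082 86.2
```

```text
clock: 15.1
tcp_pos: [0.6888, 0.1274, 0.0834]
ee_rot: [-1.22, -1.152, 1.165]
wrist_force: [-43.2, -0.6, 15.8]
grip_width: -0.001
t 15.1 tcp [0.6888 0.1274 0.0834] yaw 86.34 tilt [ 0.0067 -0.9998  0.0186] | delta cm [ 0.07  0.14 -0.12] spin 0.14 w -0.001 F [-43.2  -0.6  15.8]
```

```bash
python3 -m handwheel '{"delta_pos":[[0,0,1],[0,0,4],[0,-2,8],[0,-6,10],[0,-10,12]],"spin":[0,0,0,0,0],"fingers":[255,255,255,200,100]}'; python3 go.py .463 .1396 .16 79
python3 - <<'E'
from h import *
from meas import clamps
s=snapshot("top");W=cloud(s);s2=snapshot("side");W2=cloud(s2)
im=s2["color"][:,:,::-1];cv2.imwrite("pics/side8.png",cv2.resize(im[150:300,250:450],None,fx=4,fy=4))
for V in(W,W2):
  m=(V[...,2]>.07)&(V[...,2]<.13)&(abs(V[...,0]-.69)<.07)&(abs(V[...,1]-.13)<.04)
  P=V[m];print(len(P),P.min(0).round(4),P.max(0).round(4))
clamps([W2])
E
```

```text
clock: 15.6
tcp_pos: [0.5697, 0.134, 0.1885]
ee_rot: [-1.221, -1.153, 1.165]
wrist_force: [0.6, -0.2, 0.5]
grip_width: 0.334
t 15.6 tcp [0.5697 0.134  0.1885] yaw 86.32 tilt [ 0.0068 -0.9998  0.0173] | delta cm [-0.15  3.03 10.63] spin 7.32 w 0.334 F [ 0.6 -0.2  0.5]
70 [0.6968 0.1175 0.0747] [0.7203 0.1412 0.1091]
69 [0.692  0.1168 0.0702] [0.7188 0.1375 0.1051]
clamp n 327 rect [0.4615 0.0358] size [0.027 0.115] axis yaw -15.5 hub [0.4639 0.038 ] 0.0118 mean [0.463  0.0367] 41
clamp n 310 rect [0.4627 0.1373] size [0.062 0.109] axis yaw -12.6 hub [0.4644 0.1393] 0.0126 mean [0.4636 0.1381] 41
clamp n 401 rect [ 0.4695 -0.1645] size [0.026 0.114] axis yaw -28.0 hub [ 0.4695 -0.1644] 0.013 mean [ 0.4701 -0.1655] 58
clamp n 368 rect [ 0.4727 -0.0808] size [0.061 0.107] axis yaw -2.8 hub [ 0.476  -0.0818] 0.0118 mean [ 0.4757 -0.0825] 49
```

View pics/side8.png

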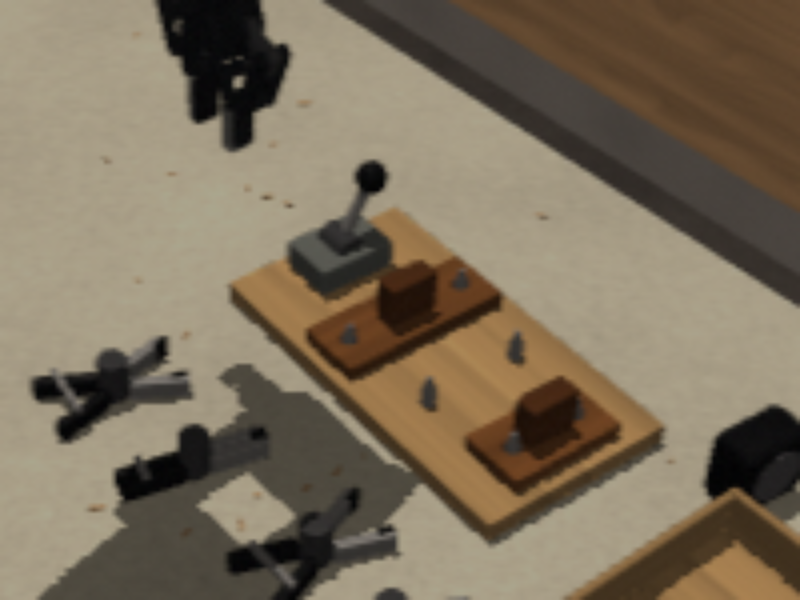

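```bash
python3 -m handwheel '{"delta_pos":[[-0.1,0,5],[-0.1,0,10.6],[-0.1,3,10.6],[-0.1,6,10.6],[-0.1,6,10.6]],"spin":[7.3,7.3,7.3,7.3,7.3],"fingers":[60,60,60,60,60]}'; python3 go.py .464 .1395 .014 78.5
python3 - <<'E'
from h import *
o=obs();s=snapshot("wrist");cv2.imwrite("pics/w9.png",s["color"][:,:,::-1]);W=cloud(s,o)
m=(W[...,2]>.033)&(W[...,2]<.045)&(np.hypot(W[...,0]-.464,W[...,1]-.1395)<.03);P=W[m];print(len(P),cv2.minEnclosingCircle(P[:,:2].astype(np.float32)))
m=(W[...,2]>.012)&(W[...,2]<.045)&(np.hypot(W[...,0]-.464,W[...,1]-.1395)<.07);P=W[m];print(len(P),cv2.minAreaRect(P[:,:2].astype(np.float32)))
E
```

```text
clock: 16.2
tcp_pos: [0.464, 0.1404, 0.1327]
ee_rot: [-1.281, -1.063, 1.067]
wrist_force: [-0.1, 0.4, 0.6]
grip_width: 0.768
t 16.2 tcp [0.464  0.1404 0.1327] yaw 79.04 tilt [ 0.006  -0.9999  0.0108] | delta cm [-0.16 11.87 -0.15] spin 0.54 w 0.768 F [-0.1  0.4  0.6]
1169 ((0.4651295244693756, 0.14002493023872375), 0.012050188146531582)
6423 ((0.4641132950782776, 0.13966690003871918), (0.06029314547777176, 0.11045744270086288), 77.57121276855469)
```

View pics/w9.png

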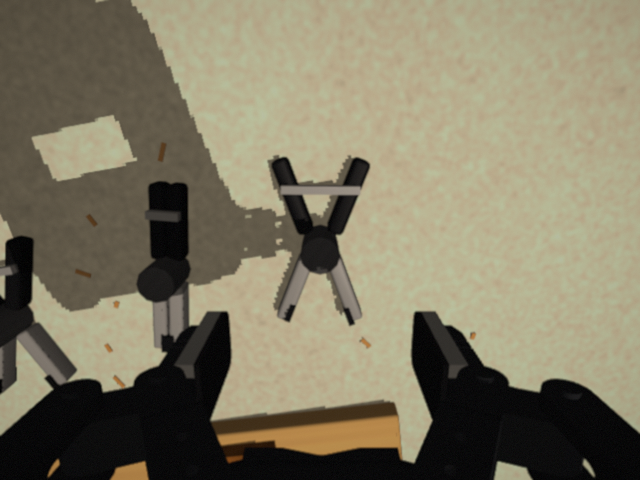

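```bash
python3 -m handwheel '{"delta_pos":[[-0.1,5,-0.2],[-0.1,10,-0.2],[-0.1,11.6,-0.2],[-0.1,11.6,-0.2]],"spin":[1,1,1,1],"fingers":[60,60,60,60]}'; python3 -m handwheel '{"delta_pos":[[0,0,0],[0,0,0],[0,0,0],[0,0,0],[0,0,0]],"spin":[0,0,0,0,0],"fingers":[255,255,255,255,255]}' 60;python3 -m handwheel '{"delta_pos":[[0,-2,0],[0,-6,0],[0,-11,0],[0,-15,0],[0,-15,0]],"spin":[0,0,0,0,0],"fingers":[255,255,255,255,255]}' 60;python3 go.py .409 -.316 .16 95.8
python3 - <<'E'
from h import *
o=obs();s=snapshot("wrist");cv2.imwrite("pics/w10.png",s["color"][:,:,::-1])
E
```

```text
clock: 16.65
tcp_pos: [0.4668, 0.1399, 0.0178]
ee_rot: [-1.289, -1.051, 1.053]
wrist_force: [1.0, 0.1, 0.8]
grip_width: 0.77
clock: 17.15
tcp_pos: [0.4679, 0.1399, 0.0196]
ee_rot: [-1.291, -1.054, 1.051]
wrist_force: [-2.3, -0.0, 10.2]
grip_width: 0.253
clock: 17.65
tcp_pos: [0.4707, 0.1389, 0.1754]
ee_rot: [-1.298, -1.063, 1.045]
wrist_force: [0.9, -0.8, -1.1]
grip_width: 0.253
t 17.65 tcp [0.4707 0.1389 0.1754] yaw 78.05 tilt [ 0.0097 -0.9999 -0.0049] | delta cm [-45.79   1.11  -3.38] spin -17.75 w 0.253 F [ 0.9 -0.8 -1.1]
```

View pics/w10.png

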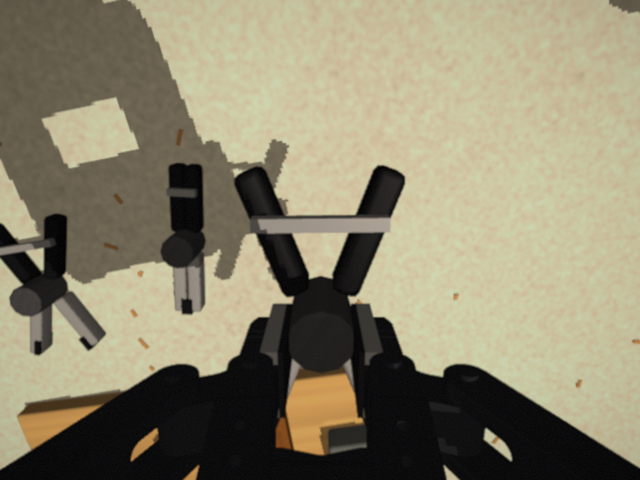

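```bash
python3 -m handwheel '{"delta_pos":[[-25,0,-1.8],[-25,0,-1.8],[-25,0,-1.8],[-25,0,-1.8],[-25,0,-1.8]],"spin":[-10,-10,-10,-10,-10],"fingers":[255,255,255,255,255]}' 60;python3 go.py .409 -.316 .12 95.8
```

```text
clock: 18.2
tcp_pos: [0.4349, -0.1035, 0.1691]
ee_rot: [-1.218, -1.188, 1.178]
wrist_force: [1.2, 0.1, -1.3]
grip_width: 0.253
t 18.2 tcp [ 0.4349 -0.1035  0.1691] yaw 88.05 tilt [ 9.4e-03 -1.0e+00  9.0e-04] | delta cm [-21.37   4.71   1.86] spin -7.75 w 0.253 F [ 1.2  0.1 -1.3]
```

```bash
python3 -m handwheel '{"delta_pos":[[-21.4,3,1.9],[-21.4,3,1.9],[-21.4,3,1.9],[-21.4,3,1.9],[-21.4,6,1.9]],"spin":[-7.8,-7.8,-7.8,-7.8,-7.8],"fingers":[255,255,255,255,255]}' 60
python3 - <<'E'
from h import *
o=obs();s=snapshot("wrist");cv2.imwrite("pics/w11.png",s["color"][:,:,::-1])
E
python3 go.py .409 -.316 .03 95.8
```

```text
clock: 18.7
tcp_pos: [0.4085, -0.3208, 0.1075]
ee_rot: [-1.159, -1.286, 1.277]
wrist_force: [1.3, -0.7, -0.9]
grip_width: 0.25
t 18.75 tcp [ 0.4062 -0.32    0.1009] yaw 95.61 tilt [ 0.0133 -0.9999  0.0032] | delta cm [ 0.27  7.09 -0.34] spin -0.19 w 0.256 F [-2.6 -1.1 -6.9]
```

View pics/w11.png

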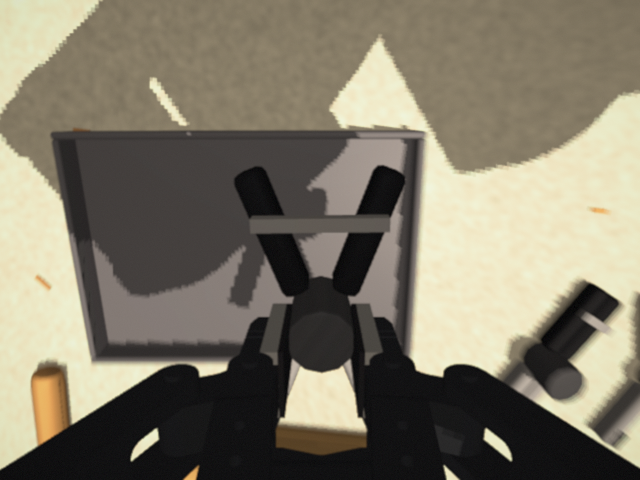

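```bash
python3 -m handwheel '{"delta_pos":[[0.3,3,-0.4],[0.3,5,-0.4],[0.3,7,-0.4],[0.3,7.4,-0.4],[0.3,7.5,-0.4]],"spin":[0,0,0,0,0],"fingers":[255,255,255,255,255]}' 60;python3 go.py .409 -.316 .024 95.8
```

```text
clock: 19.25
tcp_pos: [0.4091, -0.315, 0.0252]
ee_rot: [-1.146, -1.284, 1.272]
wrist_force: [-0.1, 0.3, -0.6]
grip_width: 0.253
t 19.25 tcp [ 0.4091 -0.315   0.0252] yaw 95.62 tilt [ 0.0153 -0.9999  0.0045] | delta cm [-0.1   0.12  0.02] spin -0.18 w 0.253 F [-0.1  0.3 -0.6]
```

```bash
python3 -m handwheel '{"delta_pos":[[0,0.1,0],[0,0.1,0],[0,0.1,0],[0,0.1,0]],"spin":[0,0,0,0],"fingers":[110,110,110,110]}' 60;python3 -m handwheel '{"delta_pos":[[0,-4,0],[0,-8,0],[0,-12,0],[0,-13,0],[0,-13,0]],"spin":[0,0,0,0,0],"fingers":[110,110,110,110,60]}'
python3 - <<'E'
from h import *
from meas import clamps
o=obs();s=snapshot("wrist");cv2.imwrite("pics/w12.png",s["color"][:,:,::-1])
W=cloud(snapshot("side"));clamps([W],(.3,.57,-.25,.25))
E
python3 go.py .4765 -.082 .14 87.5
```

```text
clock: 19.65
tcp_pos: [0.4092, -0.3152, 0.0247]
ee_rot: [-1.147, -1.284, 1.273]
wrist_force: [0.4, -0.2, -0.0]
grip_width: 0.569
clock: 20.15
tcp_pos: [0.4103, -0.3174, 0.1562]
ee_rot: [-1.151, -1.284, 1.274]
wrist_force: [-0.4, 0.2, -0.2]
grip_width: 0.72
clamp n 332 rect [0.4614 0.0371] size [0.025 0.115] axis yaw -15.7 hub [0.4639 0.0357] 0.0126 mean [0.4627 0.0361] 44
clamp n 327 rect [ 0.4577 -0.1595] size [0.026 0.09 ] axis yaw -27.6 hub [ 0.4702 -0.1654] 0.0124 mean [ 0.4699 -0.1652] 54
clamp n 369 rect [ 0.4741 -0.0814] size [0.062 0.108] axis yaw -2.2 hub [ 0.4763 -0.0817] 0.0114 mean [ 0.476  -0.0821] 45
t 20.25 tcp [ 0.4096 -0.3165  0.1536] yaw 95.62 tilt [ 0.0158 -0.9999  0.0049] | delta cm [22.66  1.67 -8.97] spin 8.12 w 0.769 F [-0.8 -0.9 -0.1]
```

View pics/w12.png

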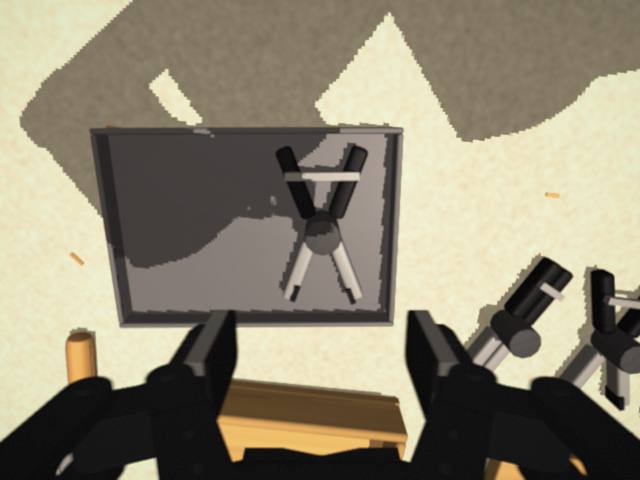

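```bash
python3 -m handwheel '{"delta_pos":[[22.6,1.7,-9],[22.6,1.7,-9],[22.6,1.7,-9],[22.6,1.7,-9],[22.6,1.7,-9]],"spin":[8.1,8.1,8.1,8.1,8.1],"fingers":[60,60,60,60,60]}'; python3 -m handwheel '{"delta_pos":[[0,0,0]],"spin":[0],"fingers":[60]}'
cat > hub.py <<'E'
from h import *
import sys
x,y=map(float,sys.argv[1:3])
o=obs();s=snapshot("wrist");W=cloud(s,o)
D=np.hypot(W[...,0]-x,W[...,1]-y)
P=W[(W[...,2]>.033)&(W[...,2]<.045)&(D<.03)];c=cv2.minEnclosingCircle(P[:,:2].astype(np.float32));print("hub",len(P),c)
D=np.hypot(W[...,0]-c[0][0],W[...,1]-c[0][1])
P=W[(W[...,2]>.011)&(W[...,2]<.045)&(D<.07)];print(len(P),cv2.minAreaRect(P[:,:2].astype(np.float32)))
cv2.imwrite(f"pics/{sys.argv[3]}.png",s["color"][:,:,::-1])
E
python3 hub.py .4765 -.082 w13; python3 go.py .4765 -.082 .018 87.5
```

```text
clock: 20.75
tcp_pos: [0.4763, -0.0801, 0.138]
ee_rot: [-1.21, -1.178, 1.17]
wrist_force: [1.2, 0.2, -0.7]
grip_width: 0.762
clock: 20.85
tcp_pos: [0.476, -0.0754, 0.1361]
ee_rot: [-1.203, -1.18, 1.174]
wrist_force: [-0.1, -1.1, 0.6]
grip_width: 0.764
hub 1142 ((0.4770834445953369, -0.08156969398260117), 0.01219511404633522)
6721 ((0.4743849039077759, -0.10151105374097824), (0.09906776249408722, 0.1099795550107956), 86.20703887939453)
t 20.9 tcp [ 0.4757 -0.0773  0.136 ] yaw 87.76 tilt [ 0.0181 -0.9997  0.0143] | delta cm [-0.68 11.79 -0.27] spin 0.26 w 0.764 F [-0.6 -0.2  0.2]
```

```bash
python3 -m handwheel '{"delta_pos":[[-0.6,5,-0.3],[-0.6,10,-0.3],[-0.6,11.6,-0.3],[-0.6,11.6,-0.3]],"spin":[0.5,0.5,0.5,0.5],"fingers":[60,60,60,60]}'; python3 -m handwheel '{"delta_pos":[[0,0,0],[0,0,0],[0,0,0],[0,0,0],[0,0,0]],"spin":[0,0,0,0,0],"fingers":[255,255,255,255,255]}' 60;python3 -m handwheel '{"delta_pos":[[0,-2,0],[0,-6,0],[0,-11,0],[0,-15,0],[0,-15,0]],"spin":[0,0,0,0,0],"fingers":[255,255,255,255,255]}' 60;python3 go.py .419 -.412 .16 95.8
```

```text
clock: 21.3
tcp_pos: [0.4748, -0.0815, 0.0168]
ee_rot: [-1.201, -1.167, 1.167]
wrist_force: [0.7, -0.0, 1.4]
grip_width: 0.764
clock: 21.8
tcp_pos: [0.4753, -0.0821, 0.0181]
ee_rot: [-1.204, -1.169, 1.168]
wrist_force: [-2.5, -1.2, 7.0]
grip_width: 0.253
clock: 22.3
tcp_pos: [0.4801, -0.0859, 0.1735]
ee_rot: [-1.215, -1.174, 1.166]
wrist_force: [-0.4, -0.1, -2.5]
grip_width: 0.259
t 22.3 tcp [ 0.4801 -0.0859  0.1735] yaw 87.2 tilt [ 0.015  -0.9999  0.0086] | delta cm [-32.89   0.89   4.5 ] spin -8.6 w 0.259 F [-0.4 -0.1 -2.5]
```

```bash
python3 -m handwheel '{"delta_pos":[[-25,0.8,3.5],[-25,0.8,3.5],[-25,0.8,3.5],[-25,0.8,3.5],[-25,0.8,3.5]],"spin":[-8.6,-8.6,-8.6,-8.6,-8.6],"fingers":[255,255,255,255,255]}' 60;python3 go.py .419 -.412 .1 95.8
```

```text
clock: 22.8
tcp_pos: [0.4334, -0.3266, 0.1615]
ee_rot: [-1.142, -1.285, 1.274]
wrist_force: [1.8, 0.4, -0.3]
grip_width: 0.254
t 22.8 tcp [ 0.4334 -0.3266  0.1615] yaw 95.8 tilt [ 0.0169 -0.9998  0.0067] | delta cm [-8.45  6.02  2.26] spin -0.0 w 0.254 F [ 1.8  0.4 -0.3]
```

```bash
python3 -m handwheel '{"delta_pos":[[-8.4,0.5,2.1],[-8.4,1,2.1],[-8.4,4,2.1],[-8.4,6,2.1],[-8.4,6,2.1]],"spin":[0,0,0,0,0],"fingers":[255,255,255,255,255]}' 60;python3 hub.py .419 -.412 w14;python3 go.py .419 -.412 .024 95.8
```

```text
clock: 23.3
tcp_pos: [0.4192, -0.4099, 0.0968]
ee_rot: [-1.135, -1.285, 1.271]
wrist_force: [-0.0, 0.3, -1.6]
grip_width: 0.253
hub 0 ((0.0, 0.0), 0.0)
0 ((0.0, 0.0), (0.0, 0.0), 0.0)
t 23.35 tcp [ 0.42   -0.4106  0.0989] yaw 95.79 tilt [ 0.02   -0.9998  0.0083] | delta cm [-0.28  7.49  0.05] spin -0.01 w 0.256 F [ 0.6 -1.3 -0.7]
```

View pics/w14.png

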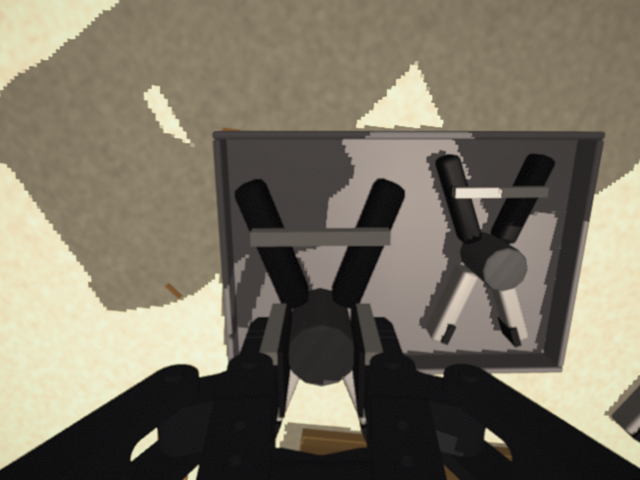

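```bash
python3 -m handwheel '{"delta_pos":[[-0.1,3,0],[-0.1,5,0],[-0.1,7,0],[-0.1,7.4,0],[-0.1,7.6,0]],"spin":[0,0,0,0,0],"fingers":[255,255,255,255,255]}' 60;python3 go.py .419 -.412 .023 95.8;python3 -m handwheel '{"delta_pos":[[0,0.1,0],[0,0.1,0],[0,0.1,0],[0,0.1,0]],"spin":[0,0,0,0],"fingers":[110,110,110,110]}' 60;python3 -m handwheel '{"delta_pos":[[0,-4,0],[0,-8,0],[0,-12,0],[0,-13,0],[0,-13,0]],"spin":[0,0,0,0,0],"fingers":[110,110,110,110,60]}'
python3 - <<'E'
from h import *
from meas import clamps
o=obs();s=snapshot("wrist");cv2.imwrite("pics/w15.png",s["color"][:,:,::-1])
W=cloud(snapshot("top"));clamps([W],(.3,.57,-.25,.25))
E
python3 go.py .470 -.1645 .14 62.5
```

```text
clock: 23.85
tcp_pos: [0.4197, -0.4104, 0.0238]
ee_rot: [-1.139, -1.286, 1.274]
wrist_force: [-0.7, -1.1, -1.2]
grip_width: 0.257
t 23.85 tcp [ 0.4197 -0.4104  0.0238] yaw 95.82 tilt [ 0.0189 -0.9998  0.0077] | delta cm [-0.15  0.08  0.09] spin 0.02 w 0.257 F [-0.7 -1.1 -1.2]
clock: 24.25
tcp_pos: [0.4199, -0.4106, 0.0234]
ee_rot: [-1.14, -1.286, 1.274]
wrist_force: [-0.4, 0.4, -0.4]
grip_width: 0.565
clock: 24.75
tcp_pos: [0.4214, -0.4133, 0.155]
ee_rot: [-1.144, -1.286, 1.276]
wrist_force: [-0.4, 0.5, -1.4]
grip_width: 0.725
clamp n 288 rect [0.4622 0.0374] size [0.035 0.114] axis yaw -17.8 hub [0.4636 0.0377] 0.0115 mean [0.4634 0.0378] 44
clamp n 284 rect [ 0.4697 -0.1638] size [0.022 0.124] axis yaw -26.7 hub [ 0.4706 -0.1648] 0.0118 mean [ 0.4715 -0.1646] 44
t 24.85 tcp [ 0.4207 -0.4123  0.1521] yaw 95.82 tilt [ 0.0199 -0.9998  0.0082] | delta cm [24.13  1.63 -7.43] spin 33.32 w 0.763 F [-0.3 -0.1  0.2]
```

View pics/w15.png

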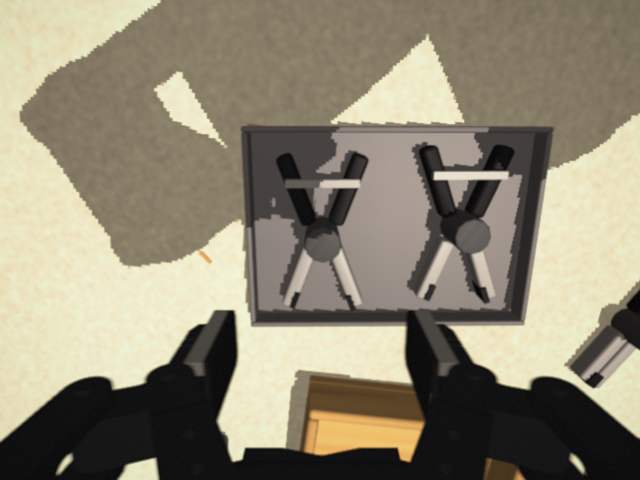

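Both open clamps lie in the tray (hubs at px 322,240 and 465,232). Next the shut clamp at (0.470, −0.1648), axis −27.3°.

```bash
python3 -m handwheel '{"delta_pos":[[24.1,1.4,-7.4],[24.1,1.4,-7.4],[24.1,1.4,-7.4],[24.1,1.4,-7.4],[24.1,1.4,-7.4]],"spin":[33.2,33.2,33.2,33.2,33.2],"fingers":[60,60,60,60,60]}'; python3 -m handwheel '{"delta_pos":[[0,0,0]],"spin":[0],"fingers":[60]}'; python3 hub.py .4705 -.1648 w16; python3 go.py .4705 -.1648 .018 62.7
```

```text
clock: 25.35
tcp_pos: [0.4681, -0.1672, 0.1407]
ee_rot: [-1.374, -0.844, 0.844]
wrist_force: [0.4, -0.4, 0.7]
grip_width: 0.761
clock: 25.45
tcp_pos: [0.4675, -0.1619, 0.1391]
ee_rot: [-1.368, -0.846, 0.849]
wrist_force: [0.7, -1.3, -0.1]
grip_width: 0.767
hub 1106 ((0.47120901942253113, -0.1647244542837143), 0.011987377889454365)
5428 ((0.4703758656978607, -0.16427560150623322), (0.023961422964930534, 0.11529052257537842), 62.76327133178711)
t 25.5 tcp [ 0.4675 -0.1641  0.139 ] yaw 62.58 tilt [ 0.013  -0.9996  0.0255] | delta cm [-0.08 12.09 -0.61] spin -0.12 w 0.764 F [ 0.6 -0.2  0.2]
```

```bash
python3 -m handwheel '{"delta_pos":[[-0.1,5,-0.65],[-0.1,10,-0.65],[-0.1,12,-0.65],[-0.1,12,-0.65]],"spin":[0,0,0,0],"fingers":[60,60,60,60]}'; python3 -m handwheel '{"delta_pos":[[0,0,0],[0,0,0],[0,0,0],[0,0,0],[0,0,0]],"spin":[0,0,0,0,0],"fingers":[255,255,255,255,255]}' 60;python3 -m handwheel '{"delta_pos":[[0,-2,0],[0,-6,0],[0,-11,0],[0,-15,0],[0,-15,0]],"spin":[0,0,0,0,0],"fingers":[255,255,255,255,255]}' 60;python3 go.py .628 -.358 .17 87.7
```

```text
clock: 25.9
tcp_pos: [0.4687, -0.1651, 0.0153]
ee_rot: [-1.362, -0.84, 0.849]
wrist_force: [0.2, -0.6, -0.0]
grip_width: 0.767
clock: 26.4
tcp_pos: [0.4693, -0.1657, 0.0166]
ee_rot: [-1.365, -0.841, 0.849]
wrist_force: [-1.4, -0.6, 7.2]
grip_width: 0.254
clock: 26.9
tcp_pos: [0.4743, -0.1707, 0.172]
ee_rot: [-1.375, -0.847, 0.847]
wrist_force: [0.5, 0.8, -3.1]
grip_width: 0.252
t 26.9 tcp [ 0.4743 -0.1707  0.172 ] yaw 62.54 tilt [ 0.0119 -0.9997  0.0196] | delta cm [ -9.53  -0.35 -22.27] spin -25.16 w 0.252 F [ 0.5  0.8 -3.1]
```

```bash
python3 -m handwheel '{"delta_pos":[[-9.5,0,-22.2],[-9.5,0,-22.2],[-9.5,0,-22.2],[-9.5,0,-22.2],[-9.5,0,-22.2]],"spin":[-25.2,-25.2,-25.2,-25.2,-25.2],"fingers":[255,255,255,255,255]}' 60;python3 -m handwheel '{"delta_pos":[[0,0,0],[0,0,0]],"spin":[0,0],"fingers":[255,255]}';python3 hub.py .628 -.358 w17;python3 go.py .628 -.358 .1 87.7
```

```text
clock: 27.4
tcp_pos: [0.6283, -0.3589, 0.1654]
ee_rot: [-1.203, -1.18, 1.172]
wrist_force: [0.3, -0.6, -1.7]
grip_width: 0.258
clock: 27.6
tcp_pos: [0.628, -0.3591, 0.1632]
ee_rot: [-1.2, -1.179, 1.171]
wrist_force: [-0.1, 0.4, -1.2]
grip_width: 0.253
hub 0 ((0.0, 0.0), 0.0)
0 ((0.0, 0.0), (0.0, 0.0), 0.0)
t 27.65 tcp [ 0.6278 -0.3583  0.1642] yaw 87.73 tilt [ 0.0212 -0.9997  0.0153] | delta cm [-0.1   6.42 -0.12] spin 0.03 w 0.25 F [-0.1  1.4 -0.6]
```

View pics/w17.png

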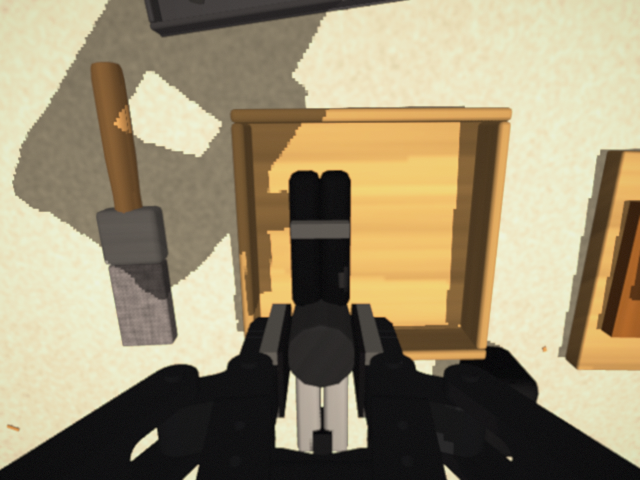

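```bash
python3 go.py .628 -.358 .025 87.7; python3 -m handwheel '{"delta_pos":[[-0.2,4,-0.2],[-0.2,8,-0.2],[-0.2,11.5,-0.2],[-0.2,13,-0.2],[-0.2,13.7,-0.2]],"spin":[0,0,0,0,0],"fingers":[255,255,255,255,255]}' 60;python3 go.py .628 -.358 .025 87.7
```

```text
t 27.65 tcp [ 0.6278 -0.3583  0.1642] yaw 87.73 tilt [ 0.0212 -0.9997  0.0153] | delta cm [-0.26 13.92 -0.23] spin 0.03 w 0.25 F [-0.1  1.4 -0.6]
clock: 28.15
tcp_pos: [0.6272, -0.3564, 0.0267]
ee_rot: [-1.199, -1.179, 1.172]
wrist_force: [0.4, -0.1, -1.7]
grip_width: 0.253
t 28.15 tcp [ 0.6272 -0.3564  0.0267] yaw 87.76 tilt [ 0.0222 -0.9996  0.0165] | delta cm [-0.16  0.17 -0.08] spin 0.06 w 0.253 F [ 0.4 -0.1 -1.7]
```

```bash
python3 -m handwheel '{"delta_pos":[[0,0.15,0],[0,0.15,0],[0,0.15,0],[0,0.15,0],[0,0.15,0]],"spin":[0,0,0,0,0],"fingers":[255,110,110,110,110]}' 60;python3 -m handwheel '{"delta_pos":[[0,-4,0],[0,-8,0],[0,-12,0],[0,-13,0],[0,-13,0]],"spin":[0,0,0,0,0],"fingers":[110,110,110,110,60]}'
python3 - <<'E'
from h import *
from meas import clamps
o=obs();s=snapshot("wrist");cv2.imwrite("pics/w18.png",s["color"][:,:,::-1])
W=cloud(snapshot("top"));clamps([W],(.3,.57,-.2,.25))
E
python3 go.py .4635 .0377 .15 73
```

```text
clock: 28.65
tcp_pos: [0.6275, -0.3566, 0.026]
ee_rot: [-1.2, -1.18, 1.172]
wrist_force: [0.6, 0.2, 0.5]
grip_width: 0.569
clock: 29.15
tcp_pos: [0.6299, -0.3599, 0.1582]
ee_rot: [-1.205, -1.181, 1.172]
wrist_force: [0.5, 0.2, -0.1]
grip_width: 0.727
clamp n 194 rect [0.4627 0.0418] size [0.029 0.115] axis yaw -15.0 hub [0.4646 0.0399] 0.0108 mean [0.4652 0.0417] 24
t 29.25 tcp [ 0.6289 -0.3591  0.1545] yaw 87.76 tilt [ 0.0227 -0.9996  0.0174] | delta cm [38.99  1.65 18.06] spin 14.76 w 0.767 F [ 1.  -1.1 -0.9]
```

View pics/w18.png

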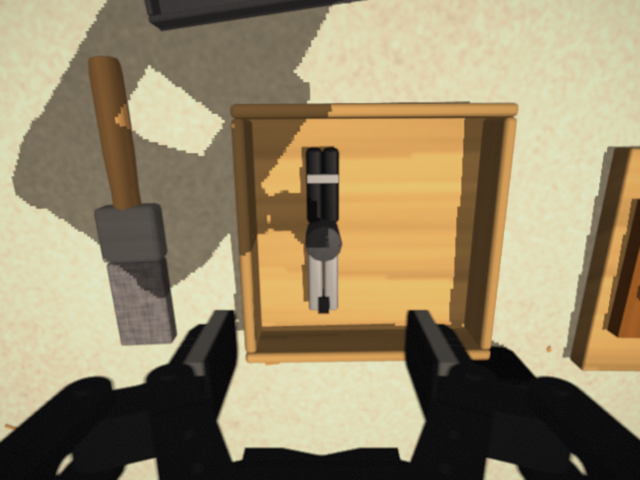

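```bash
python3 -m handwheel '{"delta_pos":[[23,0,10.7],[23,0,10.7],[23,0,10.7],[23,0,10.7],[23,0,10.7]],"spin":[14.7,14.7,14.7,14.7,14.7],"fingers":[60,60,60,60,60]}';python3 go.py .4635 .0377 .14 73
```

```text
clock: 29.75
tcp_pos: [0.5307, -0.1269, 0.1597]
ee_rot: [-1.302, -0.983, 0.985]
wrist_force: [0.8, 0.3, -0.2]
grip_width: 0.764
t 29.75 tcp [ 0.5307 -0.1269  0.1597] yaw 73.04 tilt [ 0.0183 -0.9995  0.026 ] | delta cm [13.74  2.51 11.17] spin 0.04 w 0.764 F [ 0.8  0.3 -0.2]
```

```bash
python3 -m handwheel '{"delta_pos":[[13.7,2.5,11.1],[13.7,2.5,11.1],[13.7,2.5,11.1],[13.7,2.5,11.1],[13.7,2.5,11.1]],"spin":[0,0,0,0,0],"fingers":[60,60,60,60,60]}';python3 -m handwheel '{"delta_pos":[[0,0,0]],"spin":[0],"fingers":[60]}'; python3 hub.py .4635 .0377 w19; python3 go.py .4635 .0377 .018 73
```

```text
clock: 30.25
tcp_pos: [0.4611, 0.0402, 0.1384]
ee_rot: [-1.296, -0.983, 0.99]
wrist_force: [0.5, -0.2, -0.6]
grip_width: 0.763
clock: 30.35
tcp_pos: [0.4607, 0.0404, 0.1376]
ee_rot: [-1.295, -0.982, 0.991]
wrist_force: [0.1, -0.1, -0.7]
grip_width: 0.769
hub 1113 ((0.46392175555229187, 0.037943705916404724), 0.012011552229523659)
5507 ((0.4629869759082794, 0.038266051560640335), (0.02385913021862507, 0.1153576523065567), 73.3988265991211)
t 30.4 tcp [0.4605 0.0403 0.1374] yaw 73.28 tilt [ 0.0178 -0.9993  0.0339] | delta cm [-0.38 11.92 -0.77] spin 0.28 w 0.761 F [0.3 0.9 0.1]
```

```bash
python3 -m handwheel '{"delta_pos":[[-0.3,5,-0.8],[-0.3,10,-0.8],[-0.3,11.7,-0.8],[-0.3,11.7,-0.8]],"spin":[0,0,0,0],"fingers":[60,60,60,60]}'; python3 -m handwheel '{"delta_pos":[[0,0,0],[0,0,0],[0,0,0],[0,0,0],[0,0,0]],"spin":[0,0,0,0,0],"fingers":[255,255,255,255,255]}' 60;python3 -m handwheel '{"delta_pos":[[0,-2,0],[0,-6,0],[0,-11,0],[0,-15,0],[0,-15,0]],"spin":[0,0,0,0,0],"fingers":[255,255,255,255,255]}' 60;python3 go.py .63 -.287 .17 87.7
```

```text
clock: 30.8
tcp_pos: [0.4628, 0.0376, 0.0175]
ee_rot: [-1.29, -0.976, 0.993]
wrist_force: [-0.1, 0.5, 0.8]
grip_width: 0.766
clock: 31.3
tcp_pos: [0.4636, 0.0372, 0.0187]
ee_rot: [-1.293, -0.978, 0.991]
wrist_force: [0.1, -2.0, 6.8]
grip_width: 0.255
clock: 31.8
tcp_pos: [0.4704, 0.0328, 0.1739]
ee_rot: [-1.301, -0.985, 0.987]
wrist_force: [0.6, -0.3, -2.7]
grip_width: 0.253
t 31.8 tcp [0.4704 0.0328 0.1739] yaw 73.2 tilt [ 0.0183 -0.9995  0.0261] | delta cm [-26.01  -0.72 -24.51] spin -14.5 w 0.253 F [ 0.6 -0.3 -2.7]
```

```bash
python3 -m handwheel '{"delta_pos":[[-17,0,-16],[-17,0,-16],[-17,0,-16],[-17,0,-16],[-17,0,-16]],"spin":[-14.5,-14.5,-14.5,-14.5,-14.5],"fingers":[255,255,255,255,255]}' 60;python3 go.py .63 -.287 .16 87.7
```

```text
clock: 32.3
tcp_pos: [0.5748, -0.1787, 0.1655]
ee_rot: [-1.195, -1.175, 1.171]
wrist_force: [0.5, -0.1, -1.6]
grip_width: 0.253
t 32.3 tcp [ 0.5748 -0.1787  0.1655] yaw 87.63 tilt [ 0.0244 -0.9995  0.0216] | delta cm [-10.6    0.16  -5.96] spin -0.07 w 0.253 F [ 0.5 -0.1 -1.6]
```

```bash
python3 -m handwheel '{"delta_pos":[[-10.6,0.2,-6],[-10.6,0.2,-6],[-10.6,0.2,-6],[-10.6,0.2,-6],[-10.6,0.2,-6]],"spin":[0,0,0,0,0],"fingers":[255,255,255,255,255]}' 60;python3 hub.py .628 -.358 w20;python3 go.py .63 -.287 .026 87.7
```

```text
clock: 32.8
tcp_pos: [0.6299, -0.2867, 0.1583]
ee_rot: [-1.192, -1.174, 1.17]
wrist_force: [0.1, 0.4, -0.9]
grip_width: 0.258
hub 813 ((0.6291082501411438, -0.3559449017047882), 0.012158702127635479)
9140 ((0.6270862221717834, -0.37090426683425903), (0.12178114056587219, 0.09802603721618652), 13.717309951782227)
t 32.85 tcp [ 0.6299 -0.286   0.1589] yaw 87.65 tilt [ 0.0256 -0.9994  0.0229] | delta cm [-0.44 13.28 -0.32] spin -0.05 w 0.256 F [ 0.   0.5 -1.4]
```

View pics/w20.png

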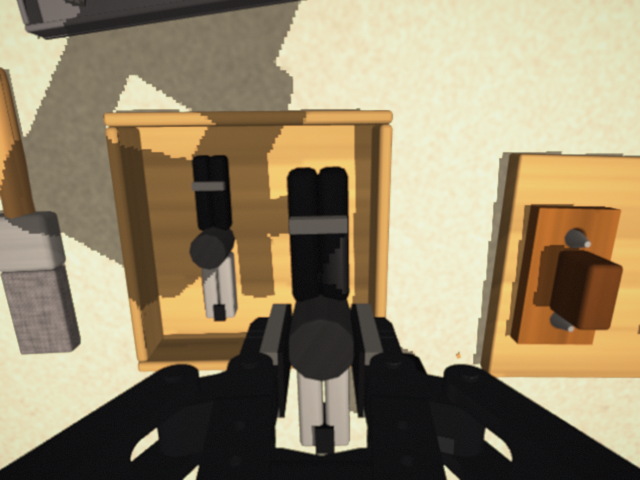

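```bash
python3 -m handwheel '{"delta_pos":[[-0.9,4,-0.3],[-0.9,8,-0.3],[-0.9,11,-0.3],[-0.9,12.5,-0.3],[-0.9,13.2,-0.3]],"spin":[0,0,0,0,0],"fingers":[255,255,255,255,255]}' 60;python3 go.py .63 -.292 .026 87.7
```

```text
clock: 33.35
tcp_pos: [0.6292, -0.2902, 0.0267]
ee_rot: [-1.19, -1.175, 1.171]
wrist_force: [-15.9, 10.7, 34.6]
grip_width: 0.254
t 33.35 tcp [ 0.6292 -0.2902  0.0267] yaw 87.71 tilt [ 0.027  -0.9993  0.0245] | delta cm [-0.18  0.07 -0.08] spin 0.01 w 0.254 F [-15.9  10.7  34.6]
```

```bash
python3 -m handwheel '{"delta_pos":[[0,0,0],[0,0,0],[0,0,0],[0,0,0]],"spin":[0,0,0,0],"fingers":[140,140,140,140]}' 60;python3 -m handwheel '{"delta_pos":[[0,-4,0],[0,-8,0],[0,-13,0],[0,-16,2],[0,-18,5]],"spin":[0,0,0,0,0],"fingers":[140,140,140,140,60]}'
python3 - <<'E'
from h import *
o=obs();s=snapshot("wrist");cv2.imwrite("pics/w21.png",s["color"][:,:,::-1])
E
python3 go.py .4 .0 .25 90
```

```text
clock: 33.75
tcp_pos: [0.6296, -0.2903, 0.0276]
ee_rot: [-1.191, -1.176, 1.171]
wrist_force: [-1.2, 0.1, 0.1]
grip_width: 0.449
clock: 34.25
tcp_pos: [0.5842, -0.2935, 0.2115]
ee_rot: [-1.196, -1.178, 1.172]
wrist_force: [0.4, -0.3, -0.3]
grip_width: 0.609
t 34.3 tcp [ 0.581  -0.2941  0.2151] yaw 87.68 tilt [ 0.0211 -0.9996  0.0178] | delta cm [28.72 -2.54 19.33] spin -2.32 w 0.69 F [ 1.5 -1.5  4.6]
```

View pics/w21.png

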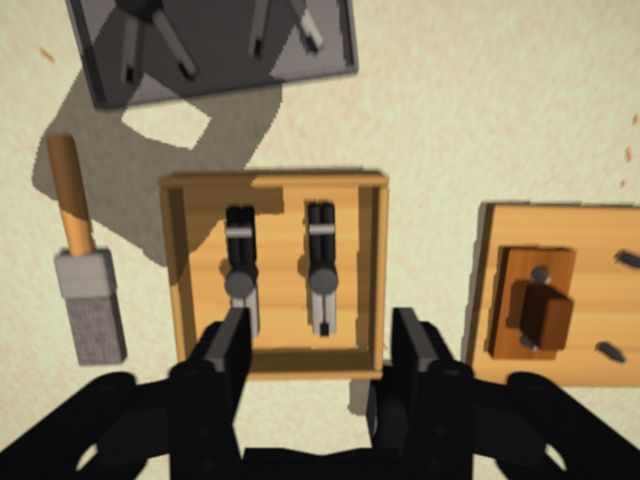

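```bash
python3 -m handwheel '{"delta_pos":[[25,-2,6],[25,-2,6],[25,-2,6],[25,-2,6],[25,-2,6]],"spin":[0,0,0,0,0],"fingers":[0,0,0,0,0]}';python3 go.py .58 .07 .23 87
```

```text
clock: 34.8
tcp_pos: [0.5325, -0.0488, 0.241]
ee_rot: [-1.2, -1.177, 1.171]
wrist_force: [0.5, 0.5, 0.2]
grip_width: 0.997
t 34.8 tcp [ 0.5325 -0.0488  0.241 ] yaw 87.66 tilt [ 0.0209 -0.9996  0.017 ] | delta cm [12.04  1.28 -4.29] spin 0.66 w 0.997 F [0.5 0.5 0.2]
```

```bash
python3 -m handwheel '{"delta_pos":[[12,0,-8],[12,0,-8],[12,0,-8],[12,0,-8],[12,0,-8]],"spin":[0,0,0,0,0],"fingers":[0,0,0,0,0]}';python3 -m handwheel '{"delta_pos":[[0,0,0],[0,0,0]],"spin":[0,0],"fingers":[0,0]}';python3 - <<'E'
from h import *
o=obs();s=snapshot("wrist");cv2.imwrite("pics/w22.png",s["color"][:,:,::-1]);W=cloud(s,o);print(o["tcp_pos"])
m=(W[...,2]>.055)&(W[...,2]<.13)&(abs(W[...,0]-.69)<.07)&(abs(W[...,1]-.13)<.04)
P=W[m];print(len(P),P.min(0).round(4),P.max(0).round(4)); K=P[P[:,2]>.085]
# sphere fit
A=np.c_[2*K,np.ones(len(K))];c=np.linalg.lstsq(A,(K**2).sum(1),rcond=None)[0];print("knob",c[:3],np.sqrt(c[3]+c[:3]@c[:3]))
for (x,y,l) in((.676,.0461,.075),(.665,-.1127,.05)):
  m=(W[...,2]>.0235)&(W[...,2]<.036)&(abs(W[...,0]-x)<l+.01)&(abs(W[...,1]-y)<.036)
  P=W[m];print(P[:,2].mean(),cv2.minAreaRect(P[:,:2].astype(np.float32)))
E
```

```text
clock: 35.3
tcp_pos: [0.6173, 0.0685, 0.2419]
ee_rot: [-1.2, -1.178, 1.173]
wrist_force: [-0.5, -0.4, -0.4]
grip_width: 1.0
clock: 35.5
tcp_pos: [0.6169, 0.0674, 0.2423]
ee_rot: [-1.201, -1.177, 1.172]
wrist_force: [-0.4, 0.4, 0.4]
grip_width: 1.002
[0.61694892 0.06742756 0.24228241]
1306 [0.6777 0.1165 0.055 ] [0.7219 0.1427 0.1078]
knob [0.71074591 0.12934057 0.09385312] 0.012589970898201635
0.030796315288605536 ((0.6758642792701721, 0.04653303325176239), (0.05612213537096977, 0.15064245462417603), 86.33358764648438)
0.030661306512796534 ((0.6650674343109131, -0.11209243535995483), (0.05769689753651619, 0.10138444602489471), 86.47442626953125)
```

View pics/w22.png

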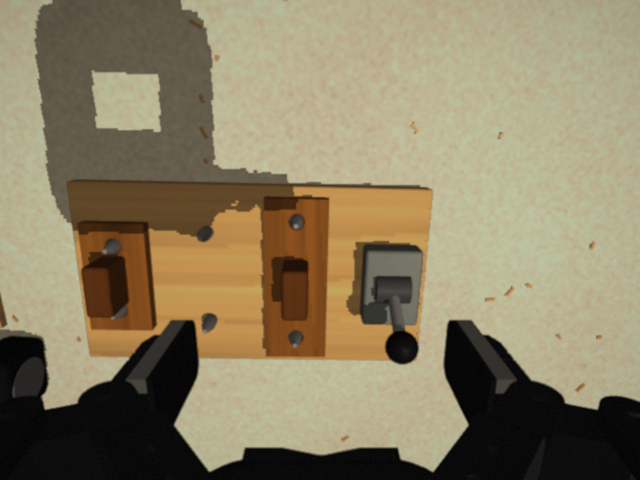

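Run:
```python
from h import *
s=snapshot("top");cv2.imwrite("pics/t22.png",cv2.resize(s["color"][140:330,150:500,::-1],None,fx=2.28,fy=2.28))
```

```text
(no output)
```

View pics/t22.png

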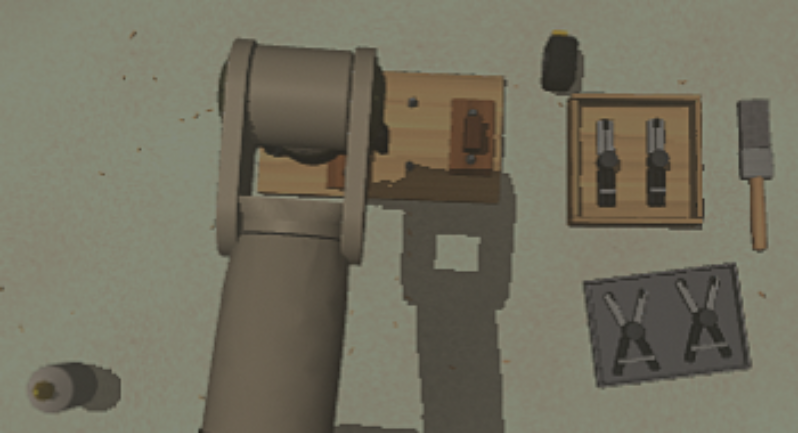

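The top view shows both shut clamps in the bin, both open clamps in the tray, and the bottle, tape measure and brush where they were. The arm is clear of everything, so I'm handing in.

Run:
```python
from station import job
print(job.job_done())
```

```text
the job is handed in; nothing more can be done
None
```

The jig is ready and the job is handed in at about 35.5 s of the 210 s. Only the short and long plates were there; the mid plate was absent.

- **Plates:** Both are on their matching dowels. Their top faces measure 30.7 and 30.8 mm above the bench (30 mm nominal, inside the 2 mm calibration), so they are home and flat.
- **Lever:** I pushed it over only after both plates were down. The knob measures (0.711, 0.129, 0.094), within 1 mm of the fully-over position.
- **Clamps:** All four were there. The two shut ones lie in the plywood bin and the two open ones in the grey tray, none touching another.
- **Bystanders:** The glue bottle, tape measure and brush look unmoved in the last top view, and the gripper was empty and clear.

**Forces:** Two contacts were firmer than I intended. The closed fingertips read about 43 N for a moment when the lever met its stop. The last clamp pressed the bin floor at about 35 N on the vertical axis before I released it. The 43 N is above the 40 N limit set for the arm and gripper body, but it was the fingers that touched. The wrist force stayed well under 120 N.

**Tilt:** The tool drifted to about 2 degrees off vertical late in the run. No final check failed.

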